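# Load, bolt and start the marker steriliser

## Robot

A 6-joint arm with a two-finger parallel gripper is mounted at the origin on the work surface. World frame = base frame: x ahead of the robot, y to its left, z up, the work surface at z = 0. Lengths are in mm, angles in degrees, forces in N, time in s.
With the tool pointing down it reaches from about 350 to 850 mm from the base axis. Payload 8.1 kg.
Tool frame: the origin (TCP) lies at the very end of the fingers, on their centre line; the grasp point (between the pads) lies 19 mm behind it (r.grip_depth is the distance from the TCP to the grasp point, in mm); z points along the fingers, y is the direction in which the jaws open and shut (so a half turn about z gives the same grasp; the last joint's range is limited). The gripper opens to 85 mm and grips with 20 to 120 N. Pads are 22 mm wide; open, the fingers measure 114 mm over their backs; the gripper's body (76 mm by 85 mm) begins 54 mm behind the grasp point. The pads swing forward as they close: fully open they stand 13 mm farther back than shut.
Start: joints at [-79.206, 7.471, 85.268, -0, 87.261, -4.893], TCP at [162.255, -577.649, 231.292] pointing down, gripper open.
Joint ranges: [-169.43, 169.43], [-51.17, 129.36], [1.28, 143.12], [-76.62, 256.62], [0, 156.53], [-152.29, 152.29]. Speed limits (degrees/s): [136.94, 136.94, 159.86, 180, 180, 180].

## Interface

Orientations are given as [roll, pitch, yaw] about the fixed x, y, z axes, in that order (R = Rz(yaw) Ry(pitch) Rx(roll)).
In Python, from bench import status, viewer, hand_in, r gives the robot as it stands.
- The arm moves only by the shell command python3 -m crank 'ROWS' [OPENING] [FORCE]. ROWS is a JSON object of lists of equal length, an entry for each row: "slide": the shift along the tool's x, y, z in m, a list of three; "twist": the turn about the tool's z in rad. A call has 1 to 8 rows; each row shifts and turns the commanded pose from where the row before left it, along the tool's axes as they then stand; what a row does not reach is not made up. A row lasts 1/10 s, in which the tool goes at most 50 mm and 8.59 degrees, less where a joint would pass 70% of its speed; a pose out of reach is approached as far as the arm can. A call with a gripper value outside its range is refused whole. OPENING is the closure, from 0 (fully open) to 1 (shut), set as the call begins (- or left out, the last holds). The fingers move at their own pace and stop on an object; FORCE is the grip in N (left out, the last holds). Time passes only in rows, so rows that do not move let the fingers close. It gives the time, the measured TCP pose, the force and the opening at its end, in the units of the state.
- status.sense(): the state, without advancing time (a new reading comes with each control period).
- viewer.snapshot(name): name is "scene" or "top" or "wrist"; returns a dict with "img" (480x640x3 uint8, red, green, blue), "fx", "fy", "cx", "cy" (pixels), "R" (3x3) and "t" (3): a world point X has camera coordinates R X + t; the wrist camera has in their place "hand_eye" (4x4, takes a point from camera to tool coordinates, whose origin is the TCP and whose axes are the flange's). Camera axes: x right, y down, z forward; pixel columns grow to the right and rows downward; lengths in mm; the calibration is good to about 2 mm. A picture is of the moment at which its call begins: read the wrist's pose just before it. There is no depth.
- hand_in(): hands the job in, once; it reports no verdict.
The state is a dict: "time": time; "joint_pos": joint angles; "qd": joint speeds; "joint_efforts": joint torques, N m; "tool_pos": TCP position; "tcp_rot": TCP orientation; "ft_force": force on the tool from outside, world axes, zero at the start; "wrist_torque": the same for the moment, N m; "finger_gap": finger opening in mm.
Only numpy, scipy, OpenCV 4.12 (cv2) and the standard library are available. Lean on these libraries where they do the work, as an engineer would, in place of code of your own. Each camera call takes 0.05 s, during which the arm holds its last target.

## Task

The voters' felt markers at the polling desk need disinfecting: lay every marker that lies about into a cradle of its own in the steriliser, seated down in both combs, and only then shut the lid. Lock it by sliding the barrel bolt fully across and turning its handle down into the keeper notch; after that flip the guard up so that it stays up by itself and press the start button fully, letting it spring back (never press start before the bolt is home). Leave the guard up, and do not knock the other things on the table about.

Things in the scene. Friction and masses are not known exactly. Their poses are not given: they have to be found in the camera images.
- pen0: flat-bodied felt marker, white with a black cap, a bar 110 mm long (its x, cap to +x), 22 mm wide (y), 17 mm thick (z), 25 to 50 g, that does not roll; origin at its centre (lying on the table: 8.5 mm up). 2 to 4 of the four markers are there in a run (None at the start: absent)
- pen1: flat-bodied felt marker, white with a black cap, a bar 110 mm long (its x, cap to +x), 22 mm wide (y), 17 mm thick (z), 25 to 50 g, that does not roll; origin at its centre (lying on the table: 8.5 mm up). 2 to 4 of the four markers are there in a run (None at the start: absent)
- pen2: flat-bodied felt marker, white with a black cap, a bar 110 mm long (its x, cap to +x), 22 mm wide (y), 17 mm thick (z), 25 to 50 g, that does not roll; origin at its centre (lying on the table: 8.5 mm up). 2 to 4 of the four markers are there in a run (None at the start: absent)
- pen3: flat-bodied felt marker, white with a black cap, a bar 110 mm long (its x, cap to +x), 22 mm wide (y), 17 mm thick (z), 25 to 50 g, that does not roll; origin at its centre (lying on the table: 8.5 mm up). 2 to 4 of the four markers are there in a run (None at the start: absent)
- steriliser: flat white cabinet fixed to the table, origin on the table under it; own -x (front) faces the robot, y left, z up; spans x -100..115, y -190..125 mm. Front deck (x -100..-25, 40 mm high) carries the bolt; behind it an open well (inside x -19..109, y -114..119, floor 12, walls 62 mm up) with 4 cradles. Switch pod at its right front corner: x -100..-20, y -190..-120, 50 mm high
- cradle0 (a point): cradle for any one marker, at x 45, y -72, z 22 mm of the steriliser (the point is where the underside of a seated marker's middle lies): two combs 8 mm thick, 35 mm either side of this point along the steriliser's x, with slots 30 mm wide, 12 mm deep; the marker lies in them along that x, either way round; fingers fit between the combs beside it
- cradle1 (a point): cradle for any one marker, at x 45, y -24, z 22 mm of the steriliser (the point is where the underside of a seated marker's middle lies): two combs 8 mm thick, 35 mm either side of this point along the steriliser's x, with slots 30 mm wide, 12 mm deep; the marker lies in them along that x, either way round; fingers fit between the combs beside it
- cradle2 (a point): cradle for any one marker, at x 45, y 24, z 22 mm of the steriliser (the point is where the underside of a seated marker's middle lies): two combs 8 mm thick, 35 mm either side of this point along the steriliser's x, with slots 30 mm wide, 12 mm deep; the marker lies in them along that x, either way round; fingers fit between the combs beside it
- cradle3 (a point): cradle for any one marker, at x 45, y 72, z 22 mm of the steriliser (the point is where the underside of a seated marker's middle lies): two combs 8 mm thick, 35 mm either side of this point along the steriliser's x, with slots 30 mm wide, 12 mm deep; the marker lies in them along that x, either way round; fingers fit between the combs beside it
- tape_roll: roll of paper tape lying flat, ring 56 mm across and 22 mm high, origin at the centre of its underside; not part of the job
- stapler: desk stapler 120 x 34 x 42 mm, origin at the centre of its underside; not part of the job
- pencil_cup: empty dark steel cup 76 mm across, 90 mm tall, origin at the centre of its underside; not part of the job
- lid (a joint): lid over the well, hinged along its far rim, rad: 0 shut, 1.68 to 1.8 stood open at the start, stop at 1.85. Tinted panel 137 mm deep, 238 wide, 8 thick, 0.25 kg. It stays open near upright; tipped forward to about 1.2 it sinks shut by itself in 1 to 3 s; it may also be pushed down. A bolt put across before it is shut keeps it from shutting
- lid_edge (a point): middle of the lid's free edge (137 mm from the hinge); the steel staple, 24 mm wide, stands 43 mm out beyond this edge, 72 mm to the left of its middle
- lid_hinge (a point): middle of the lid's hinge line, at x 112, y 2.5, z 66 mm of the steriliser; the hinge runs along its y
- bolt (a joint): barrel bolt on the front deck, slide in m: 0 drawn back, 0.045 fully across (towards the steriliser's +y, through the staple on the shut lid's front edge). Steel rod 14 mm thick along y at x -50, z 66 mm of the steriliser; about 2 N moves it slowly; slides only with its handle raised. Staple: y 62..86, x -70..-25, up to 81 mm; brackets up to 80 mm
- bolt_handle (a joint): turn of the bolt's handle about the rod, rad: 0 upright, 1.45 fully down towards the robot (steriliser's -x) in the keeper notch; light friction keeps it where it is left. A guide rail in front of it (x -65..-59, top 84 mm up) stops it from turning beyond about 0.2 except at the notch, a 22 mm gap that the handle faces when the bolt is fully across
- bolt_knob (a point): centre of the ball (18 mm) at the end of the bolt's handle, 50 mm from the rod's axis; the handle is a 10 mm round bar. With the bolt drawn back it stands at y -30 mm of the steriliser, with it across at y +15 mm
- guard (a joint): hinged guard over the start button, rad: 0 shut, 1.75 fully back (stop); grey box-shaped cover 64 deep x 66 wide x 42 mm high on the pod, hinged along the steriliser's y at its rear; light friction keeps it where it is left. Pinch the fin and follow the arc up and back, then push the free edge on (64 mm from the hinge, by then on top); pushed straight back low on the fin it jams
- guard_fin (a point): top of the upright fin on the guard (10 mm thick along the steriliser's y, 24 mm deep, 28 mm high), shut: 50 mm in front of and 70 mm above the hinge
- guard_hinge (a point): middle of the guard's hinge line, at x -28, y -155, z 51 mm of the steriliser
- start (a joint): start push button under the guard, travel in m: 0 out, 0.006 fully pressed (about 5 N); springs back
- start_top (a point): centre of the button's top face (28 mm across, faces up), at x -60, y -155, z 72 mm of the steriliser
Not all that is in view belongs to the job. Leave any yellow look-alike of the pen0 alone. Leave any brown look-alike of the pen3 alone.

How it is judged (in metres and radians):
On the way, in this order (a step that is already met when the one before it is completed fails the run):
1. every marker present lies seated in a cradle, the lid still open ((horizontal distance between pen0 and cradle0 below 0.012 m or horizontal distance between pen0 and cradle1 below 0.012 m or horizontal distance between pen0 and cradle2 below 0.012 m or horizontal distance between pen0 and cradle3 below 0.012 m) and z of pen0 in the frame of steriliser between 0.0245 and 0.0375 m and angle between the x axis of each of pen0, pen1, pen2, pen3 and the x axis of steriliser, either way round below 0.15 rad and (horizontal distance between pen1 and cradle0 below 0.012 m or horizontal distance between pen1 and cradle1 below 0.012 m or horizontal distance between pen1 and cradle2 below 0.012 m or horizontal distance between pen1 and cradle3 below 0.012 m) and z of pen1 in the frame of steriliser between 0.0245 and 0.0375 m and (horizontal distance between pen2 and cradle0 below 0.012 m or horizontal distance between pen2 and cradle1 below 0.012 m or horizontal distance between pen2 and cradle2 below 0.012 m or horizontal distance between pen2 and cradle3 below 0.012 m) and z of pen2 in the frame of steriliser between 0.0245 and 0.0375 m and (horizontal distance between pen3 and cradle0 below 0.012 m or horizontal distance between pen3 and cradle1 below 0.012 m or horizontal distance between pen3 and cradle2 below 0.012 m or horizontal distance between pen3 and cradle3 below 0.012 m) and z of pen3 in the frame of steriliser between 0.0245 and 0.0375 m and value of joint lid above 0.5 rad), for 0.2 s.
2. the lid is shut over the seated markers ((horizontal distance between pen0 and cradle0 below 0.012 m or horizontal distance between pen0 and cradle1 below 0.012 m or horizontal distance between pen0 and cradle2 below 0.012 m or horizontal distance between pen0 and cradle3 below 0.012 m) and z of pen0 in the frame of steriliser between 0.0245 and 0.0375 m and angle between the x axis of each of pen0, pen1, pen2, pen3 and the x axis of steriliser, either way round below 0.15 rad and (horizontal distance between pen1 and cradle0 below 0.012 m or horizontal distance between pen1 and cradle1 below 0.012 m or horizontal distance between pen1 and cradle2 below 0.012 m or horizontal distance between pen1 and cradle3 below 0.012 m) and z of pen1 in the frame of steriliser between 0.0245 and 0.0375 m and (horizontal distance between pen2 and cradle0 below 0.012 m or horizontal distance between pen2 and cradle1 below 0.012 m or horizontal distance between pen2 and cradle2 below 0.012 m or horizontal distance between pen2 and cradle3 below 0.012 m) and z of pen2 in the frame of steriliser between 0.0245 and 0.0375 m and (horizontal distance between pen3 and cradle0 below 0.012 m or horizontal distance between pen3 and cradle1 below 0.012 m or horizontal distance between pen3 and cradle2 below 0.012 m or horizontal distance between pen3 and cradle3 below 0.012 m) and z of pen3 in the frame of steriliser between 0.0245 and 0.0375 m and value of joint lid below 0.06 rad), for 0.2 s.
3. the bolt is slid across, its handle still raised (value of joint bolt above 0.039 m and value of joint bolt_handle below 0.9 rad and value of joint lid below 0.06 rad), for 0.05 s.
4. the handle is turned down into the notch (value of joint bolt above 0.039 m and value of joint bolt_handle above 1.2 rad), for 0.2 s.
5. the guard is flipped up and stays (value of joint guard above 1.4 rad and value of joint bolt_handle above 1.2 rad), for 0.3 s.
6. the start button is pressed (value of joint start above 0.004 m), for 0.05 s.
At the end, for the whole second after the job is handed in: every marker present lies along its cradle within 12 mm of the cradle's point and 0.15 rad, seated down in both combs (centre 24.5 to 37.5 mm above the table); lid below 0.06 rad; bolt beyond 39 mm; handle beyond 1.2 rad; guard beyond 1.4 rad; button out again (below 2 mm) (all of step 2 and all of step 5 and value of joint bolt above 0.039 m and value of joint start below 0.002 m); the robot touches nothing.
It fails at once if start is pressed before the bolt is across with its handle down (value of joint start above 0.003 m and (value of joint bolt_handle below 1.2 rad or value of joint bolt below 0.039 m)).
It fails at once if the tape roll is knocked over or pushed more than 6 cm (distance of tape_roll from where it was at the start of the episode above 0.06 m or angle between tape_roll's own z axis and vertical above 0.6 rad).
It fails at once if the stapler is knocked over or pushed more than 6 cm (distance of stapler from where it was at the start of the episode above 0.06 m or angle between stapler's own z axis and vertical above 0.6 rad).
It fails at once if the pencil cup is knocked over or pushed more than 6 cm (distance of pencil_cup from where it was at the start of the episode above 0.06 m or angle between pencil_cup's own z axis and vertical above 0.6 rad).
Of pen0, pen1, pen2, pen3 only 2 to 4 are there at a start; the rules pass over those that are not, and their reading is None.
At some moment in a run one of pen0, pen1, pen2, pen3 may be knocked a few centimetres aside while the robot is not near it.
Once in a run the grip may slacken for a moment while it holds something.
It also fails if it takes over 210 s, if anything falls off the work surface, if the arm or the gripper's body presses on something with over 40 N, if the wrist force passes 120 N, or if a joint passes its speed limit or range.

## Working session

There is one attempt and no reset: what is moved stays moved. The work goes in short steps, Python scripts to look and compute and a shell command to move; the robot and the scene stay as the last step left them, time stands still between calls to the robot, and variables do not carry over. Pictures are saved under pics/ and viewed, and the job is handed in when it is done.

```bash
ls; mkdir -p pics; python3 - <<'E'
from bench import status, viewer, r
import cv2,json
s=status.sense();print(s)
print([a for a in dir(r) if a[0]!='_'])
for n in ["scene","top","wrist"]:
    d=viewer.snapshot(n);cv2.imwrite(f"pics/{n}0.png",d["img"][:,:,::-1])
    print(n,{k:(v.tolist() if hasattr(v,'tolist') else v) for k,v in d.items() if k!='img'})
E
```

```text
pics
{'time': 0.0, 'joint_pos': array([-7.92052357e+01,  7.51719329e+00,  8.53295416e+01,  1.86376791e-04,
        8.72616615e+01, -4.89363214e+00]), 'qd': array([-0.02122609,  0.03168707,  0.01838383, -0.10125397, -0.01249299,
        0.03535903]), 'joint_efforts': array([ 3.14503250e-04, -5.69383907e+01, -5.00562572e+01, -2.93784171e-05,
        1.49150676e-02, -1.29933704e-05]), 'tool_pos': array([ 162.15589332, -577.09627668,  230.22018379]), 'tcp_rot': array([-1.79892015e+02, -9.43234720e-03,  1.56883785e+01]), 'ft_force': array([ 0.03846021, -0.21810496,  0.10090373]), 'wrist_torque': array([ 0.01793901, -0.00939315, -0.06389703]), 'finger_gap': 85.84659081977026}
['PlanningError', 'grip_depth']
scene {'fx': 496.49435405217184, 'fy': 496.49435405217184, 'cx': 319.58777219416044, 'cy': 239.8472687049098, 'R': [[0.6060855670590175, 0.7952817525149569, -0.013682818404417107], [0.5103019873175673, -0.4019823528885583, -0.7602644735261015], [-0.6101247144170535, 0.45380295512801305, -0.6494695610839598]], 't': [-358.337630551502, -160.7625555140748, 1302.3697911463362]}
top {'fx': 466.93658654118263, 'fy': 466.93658654118263, 'cx': 320.5622566908499, 'cy': 244.1916486711563, 'R': [[-0.023662830873090433, -0.9996713133431865, -0.009865886365664404], [-0.983916594216393, 0.025035414537922445, -0.17686538283261716], [0.17705424609617632, 0.0055220736705578624, -0.9841856027405053]], 't': [94.62887871599106, 492.1772606551982, 1066.6331159246547]}
wrist {'fx': 422.40153231258347, 'fy': 422.40153231258347, 'cx': 324.3909810896601, 'cy': 247.22916580574514, 'hand_eye': [[-0.00038958723781101523, -0.9520253817077097, -0.30601882426751426, 77.83417848528909], [0.9999995145694157, -9.39399793122394e-05, -0.0009808344462128315, 0.5458383861152161], [0.0009050318860269942, -0.3060190578372007, 0.952024956163291, -142.78195999087973], [0.0, 0.0, 0.0, 1.0]]}
```

View pics/scene0.png

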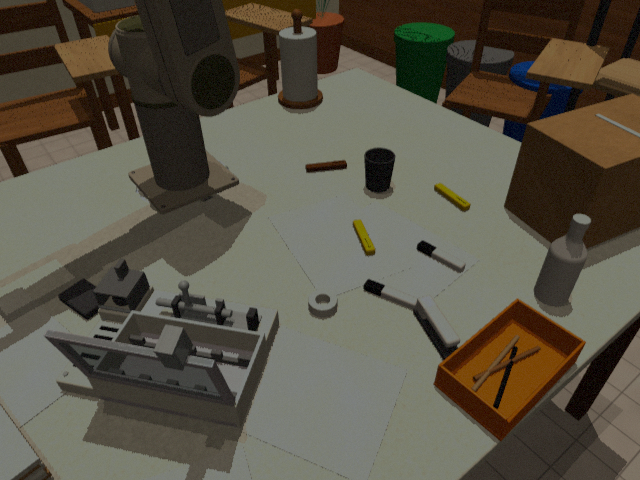

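View pics/top0.png

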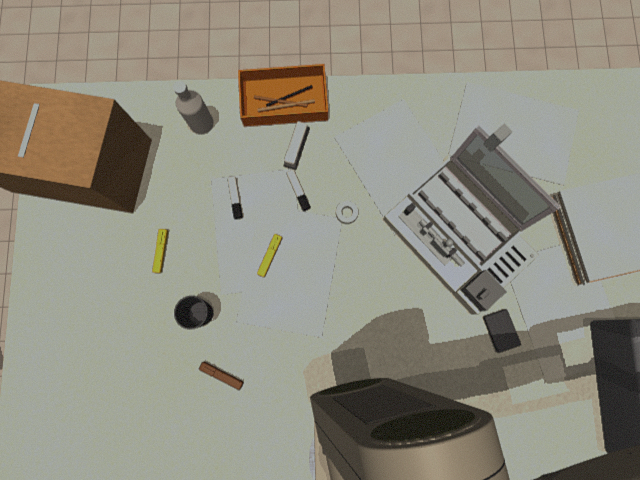

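View pics/wrist0.png

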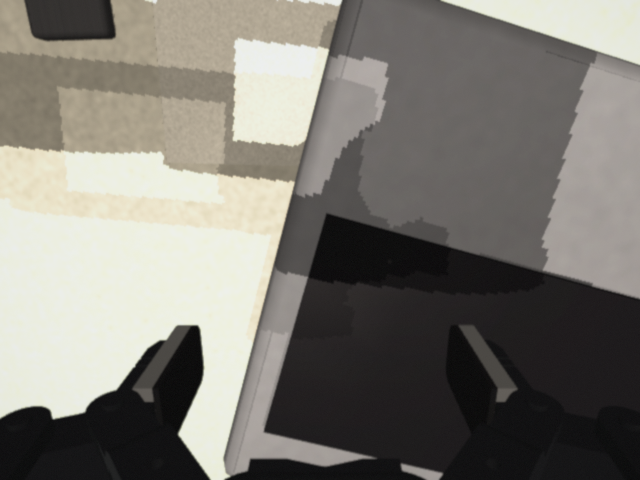

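The white bars with black caps are at top px (235,197) and (298,190). The white and dark block at (297,145) is the stapler. The yellow bars at (160,250) and (270,255) and the brown one at (220,375) are look-alikes to leave alone. I'll check close crops.

```bash
cat > h.py <<'E'
import numpy as np,cv2
from bench import status, viewer
def cast(d,u,v,z):
    R=np.array(d["R"]);t=np.array(d["t"]);c=-R.T@t
    q=R.T@np.array([(u-d["cx"])/d["fx"],(v-d["cy"])/d["fy"],1.])
    return c+q*(z-c[2])/q[2]
def proj(d,X):
    p=np.array(d["R"])@np.array(X,float)+np.array(d["t"]);return np.array([p[0]/p[2]*d["fx"]+d["cx"],p[1]/p[2]*d["fy"]+d["cy"]])
def rpy(a):
    from scipy.spatial.transform import Rotation as Ro
    return Ro.from_euler('xyz',a,degrees=True).as_matrix()
def snap(n):
    s=status.sense();d=viewer.snapshot(n)
    if n=="wrist":
        T=np.eye(4);T[:3,:3]=rpy(s["tcp_rot"]);T[:3,3]=s["tool_pos"]
        M=np.linalg.inv(T@np.array(d["hand_eye"]));d["R"]=M[:3,:3];d["t"]=M[:3,3]
    d["s"]=s
    return d
def crop(d,name,x0,y0,x1,y1,k):
    cv2.imwrite("pics/"+name,cv2.resize(d["img"][y0:y1,x0:x1,::-1],None,fx=k,fy=k,interpolation=cv2.INTER_CUBIC))
E
python3 - <<'E'
from h import *
d=snap("top");crop(d,"c1.png",380,110,580,260+70,4*0.68);crop(d,"c2.png",150,110,350,260,4)
e=snap("scene");crop(e,"c3.png",40,240,300,440,3)
E
```

```text
(no output)
```

View pics/c1.png

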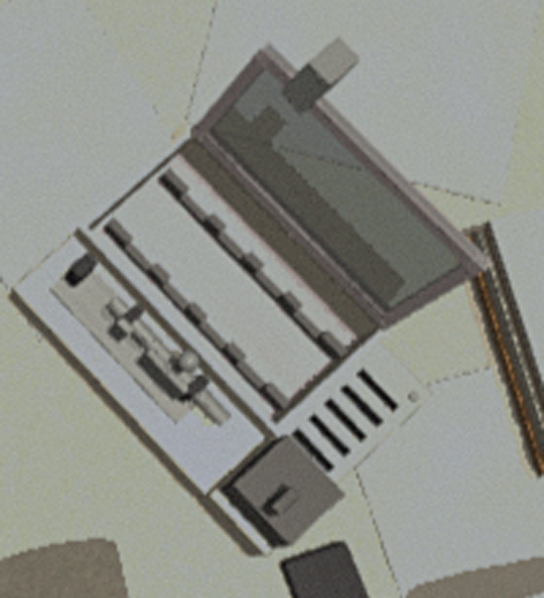

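View pics/c2.png

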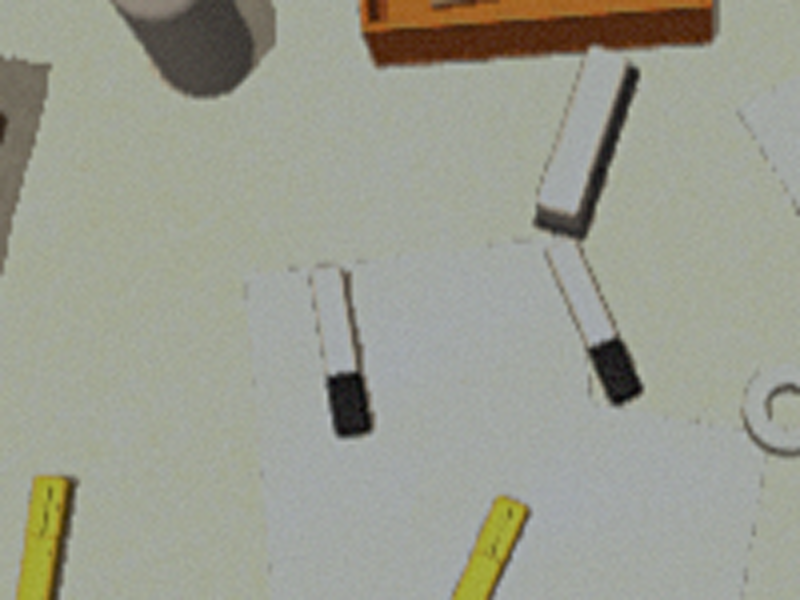

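View pics/c3.png

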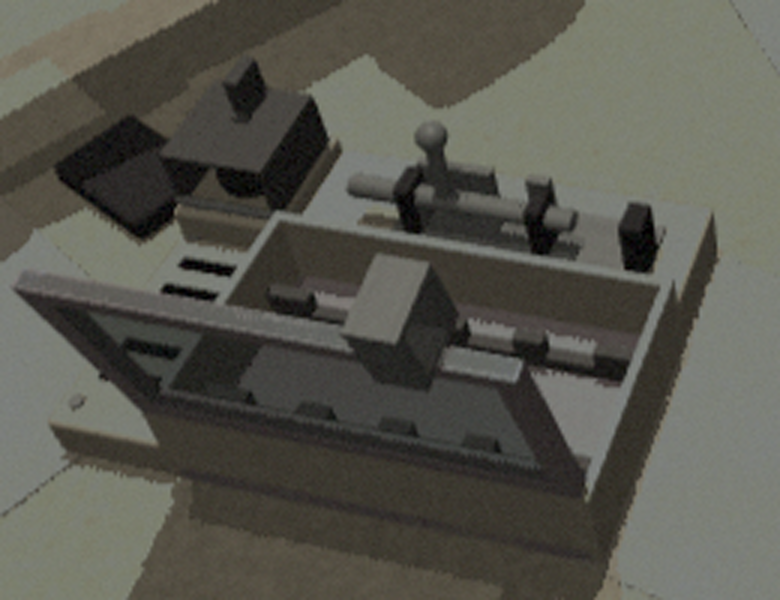

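```bash
cat >> h.py <<'E'
def fitpose(d,obs,x0=(500,-250,-45)):
    from scipy.optimize import least_squares
    def W(p,o):
        a=np.radians(p[2]);c,s=np.cos(a),np.sin(a)
        return [p[0]+c*o[0]-s*o[1],p[1]+s*o[0]+c*o[1],o[2]]
    f=lambda p:np.concatenate([proj(d,W(p,o))-np.array(u) for u,o in obs])
    q=least_squares(f,x0);return q.x,q.fun.reshape(-1,2)
E
python3 - <<'E'
from h import *
d=snap("top")
c=lambda x,y:(380+x/2.72,110+y/2.72)
obs=[(c(13,292),(-100,125,40)),(c(78,232),(-25,125,40)),(c(205,497),(-100,-120,40)),(c(276,420),(-19,-114,62)),(c(190,353),(-50,-30,116))]
print(fitpose(d,obs))
k=lambda x,y:(150+x/4,110+y/4)
for n,a,b in [("A",(330,265),(352,436)),("B",(565,243),(622,402))]:
    P=cast(d,*k(*a),17);Q=cast(d,*k(*b),17);print(n,P,Q,(P+Q)/2,np.linalg.norm(P-Q),np.degrees(np.arctan2(*(Q-P)[1::-1])))
for n,a,z in [("stapler near",(560,225),0),("stapler far",(612,55),42),("tape",(790,408),22),("yel",(515,510),17)]: print(n,cast(d,*k(*a),z))
print("cup",cast(d,193,312,90))
print("hidden x range",cast(d,320,380,0),cast(d,500,400,0))
E
```

```text
(array([ 531.91484702, -229.19852587,  -49.71354446]), array([[-0.80219575, -2.28477373],
       [-2.09947068, -0.23754746],
       [ 0.15670096, -1.66103549],
       [-0.12351818,  0.64246229],
       [ 2.62055913,  3.2216841 ]]))
A [678.04813348 299.47515437  17.        ] [567.57918367 284.81142175  17.        ] [622.81365858 292.14328806  17.        ] 111.43793755481062 -172.4387179865716
B [688.48224033 151.83282928  17.        ] [584.80085491 117.89018801  17.        ] [636.64154762 134.86150864  17.        ] 109.09597875557313 -161.8728731182125
stapler near [706.51442353 156.01999668   0.        ]
stapler far [801.88710791 119.20666839  42.        ]
tape [577.024041    14.57870371  22.        ]
yel [518.50726537 184.5788274   17.        ]
cup [339.92026475 370.01394011  90.        ]
hidden x range [177.80116023  91.77465697   0.        ] [ 123.39467302 -325.9955203     0.        ]
```

```bash
cat > to.py <<'E'
# prints how far to go: python3 to.py x y z yaw  -> slide in the present tool frame (mm) and twist (rad)
import sys
from h import *
s=status.sense();t=np.array(list(map(float,sys.argv[1:4])))
a=s["tcp_rot"];d=rpy(a).T@(t-s["tool_pos"])
dy=(float(sys.argv[4])-a[2]+180)%360-180 if len(sys.argv)>4 else 0
print("t",round(s["time"],2),"pos",s["tool_pos"].round(1),"rot",a.round(1),"F",s["ft_force"].round(1),"gap",round(s["finger_gap"],1),"slide",d.round(1),"twist",round(-np.radians(dy),3))
E
python3 -m crank '{"slide":[[0,0,-0.034],[0,0,-0.034],[0,0,-0.034],[0.0375,-0.0195,0],[0.0375,-0.0195,0],[0.0375,-0.0195,0],[0.0375,-0.0195,0],[0.0375,-0.0195,0]],"twist":[0,0,0,0,0,0,0,0]}' 
python3 -m crank '{"slide":[[0.0375,-0.0195,0],[0.0375,-0.0195,0],[0.0375,-0.0195,0],[0.0375,-0.0195,0],[0.0375,-0.0195,0],[0.0375,-0.0195,0],[0.0375,-0.0195,0],[0,0,0]],"twist":[0,0,0,0,0,0,0,0]}' 
python3 -m crank '{"slide":[[0,0,0],[0,0,0],[0,0,0],[0,0,0],[0,0,0],[0,0,0],[0,0,0],[0,0,0]],"twist":[-0.1425,-0.1425,-0.1425,-0.1425,-0.1425,-0.1425,-0.1425,-0.1425]}' 
python3 -m crank '{"slide":[[0,0,0],[0,0,0],[0,0,0],[0,0,0],[0,0,0],[0,0,0],[0,0,0],[0,0,0]],"twist":[-0.1425,-0.1425,-0.1425,-0.1425,-0.1425,-0.1425,0,0]}' 
python3 to.py 532 -229 330 130
python3 - <<'E'
from h import *
d=snap("wrist");crop(d,"w1.png",0,0,640,480,1)
d=snap("top");crop(d,"t1.png",0,0,640,480,1)
E
```

```text
time: 1.1
tool_pos: [317.3, -431.8, 333.4]
tcp_rot: [180.0, -0.0, 15.7]
ft_force: [1.4, -0.2, 0.0]
finger_gap: 85.3
time: 1.9
tool_pos: [535.0, -226.7, 332.7]
tcp_rot: [-179.9, -0.1, 16.0]
ft_force: [-0.0, -1.4, -0.2]
finger_gap: 85.6
time: 2.7
tool_pos: [531.8, -231.2, 333.2]
tcp_rot: [-180.0, 0.0, 81.3]
ft_force: [-0.4, -0.1, 0.2]
finger_gap: 85.1
time: 3.5
tool_pos: [532.0, -231.0, 333.3]
tcp_rot: [-180.0, 0.0, 129.7]
ft_force: [-0.1, 0.3, -0.7]
finger_gap: 85.1
t 3.5 pos [ 532.  -231.   333.3] rot [-180.     0.   129.7] F [-0.1  0.3 -0.7] gap 85.1 slide [1.5 1.3 3.3] twist -0.005
```

View pics/w1.png

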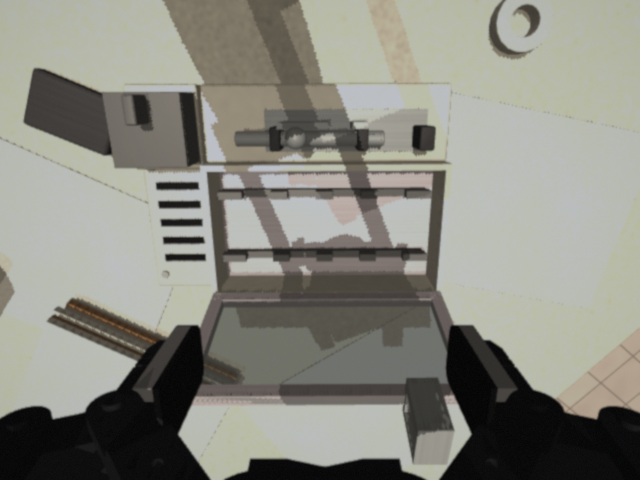

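View pics/t1.png

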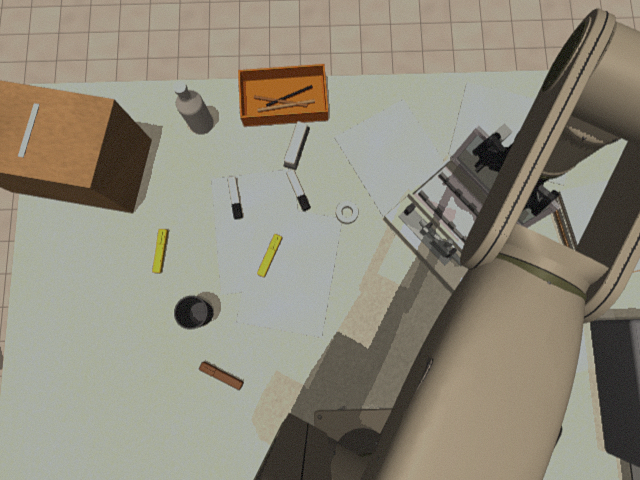

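```bash
python3 - <<'E'
from h import *
d=snap("wrist");crop(d,"w2.png",110,70,310,220,4);crop(d,"w3.png",270,70,470,220,4)
d=snap("scene");crop(d,"s1.png",0,0,640,480,1)
E
```

```text
(no output)
```

View pics/w2.png

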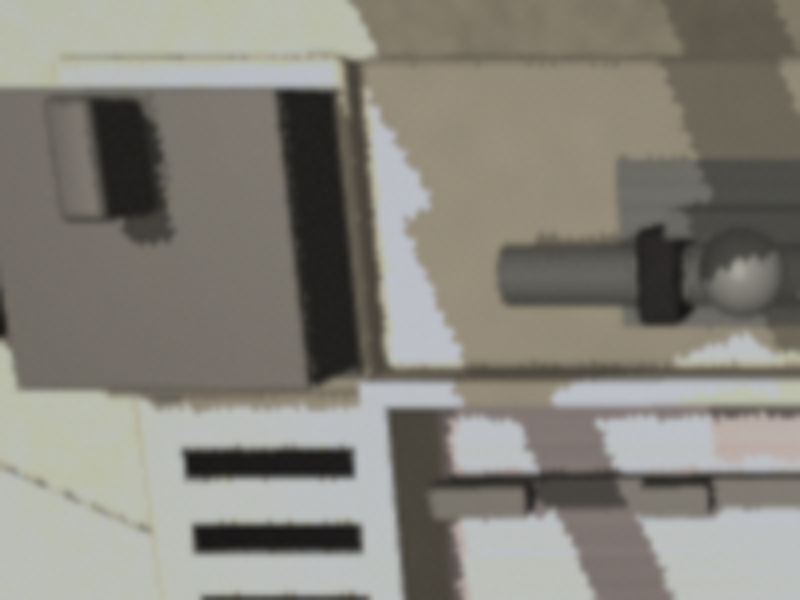

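View pics/w3.png

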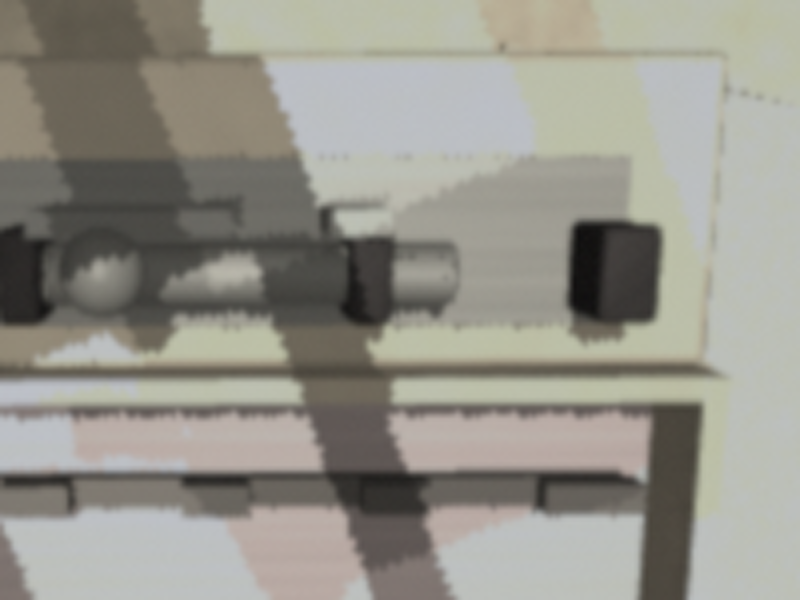

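View pics/s1.png

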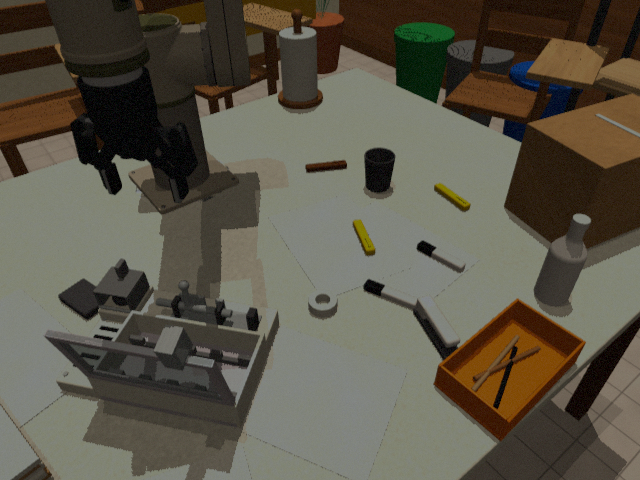

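```bash
python3 - <<'E'
from h import *
d=snap("wrist")
a=lambda x,y:(110+x/4,70+y/4)
b=lambda x,y:(270+x/4,70+y/4)
obs=[(b(725,55),(-100,125,40)),(b(705,358),(-25,125,40)),(b(700,405),(-19,119,62)),(a(388,408),(-19,-114,62)),(a(740,270),(-50,-30,116))]
print(fitpose(d,obs))
E
```

```text
(array([ 528.52447999, -226.79966521,  -50.21262488]), array([[ 3.35703456, -1.38815575],
       [ 1.34895773,  1.81103705],
       [ 2.16502763, -1.16870612],
       [ 0.54492446, -2.16805401],
       [-6.29011781,  3.21014387]]))
```

```bash
python3 - <<'E'
from h import *
d=snap("wrist")
a=lambda x,y:(110+x/4,70+y/4)
b=lambda x,y:(270+x/4,70+y/4)
obs=[(b(725,55),(-100,125,40)),(b(705,358),(-25,125,40)),(b(700,405),(-19,119,62)),(a(388,408),(-19,-114,62)),(a(362,60),(-100,-120,40))]
p,f=fitpose(d,obs);print(p,f)
t=np.radians(p[2]);c,s=np.cos(t),np.sin(t)
def own(X): v=X[:2]-p[:2]; return [c*v[0]+s*v[1],-s*v[0]+c*v[1],X[2]]
for n,q,z in [("knob",a(740,270),116),("rodend R",a(500,273),66),("rodend L",b(458,272),66),("rail x",b(140,160),40),("railtop R",b(235,205),84),("railtop L",b(330,205),84),("fin",a(72,160),121),("comb end",b(645,490),34),("comb right",a(432,495),34)]:
    print(n,np.round(own(cast(d,*q,z)),1))
E
```

```text
[ 528.7012188  -228.57418002  -49.69485489] [[ 1.36937032 -0.96778419]
 [ 0.09110304  2.18395493]
 [ 0.89606007 -0.72695494]
 [-0.46095924  0.31464696]
 [-1.88910792 -0.21084356]]
knob [-54.2 -23.3 116. ]
rodend R [-51.2 -83.1  66. ]
rodend L [-50.4  57.6  66. ]
rail x [-76.1 -17.8  40. ]
railtop R [-66.2   5.   84. ]
railtop L [-66.1  26.1  84. ]
fin [ -76.8 -155.8  121. ]
comb end [  7.6 113.4  34. ]
comb right [   7.3 -111.8   34. ]
```

```bash
python3 to.py 636.6 134.9 250 198
```

```text
t 3.8 pos [ 532.2 -230.8  333.3] rot [-180.     0.   129.9] F [-0.4 -0.2 -0.4] gap 85.6 slide [213.4 314.7  83.3] twist -1.188
```

```bash
python3 -m crank '{"slide":[[0.0213,0.0315,0],[0.0213,0.0315,0],[0.0213,0.0315,0],[0.0213,0.0315,0],[0.0213,0.0315,0],[0.0213,0.0315,0],[0.0213,0.0315,0],[0.0213,0.0315,0]],"twist":[0,0,0,0,0,0,0,0]}' >/dev/null
python3 -m crank '{"slide":[[0.0213,0.0315,0],[0.0213,0.0315,0],[0,0,0.0104],[0,0,0.0104],[0,0,0.0104],[0,0,0.0104],[0,0,0.0104],[0,0,0.0104]],"twist":[0,0,-0.1485,-0.1485,-0.1485,-0.1485,-0.1485,-0.1485]}' >/dev/null
python3 -m crank '{"slide":[[0,0,0.0104],[0,0,0.0104],[0,0,0]],"twist":[-0.1485,-0.1485,0]}' 
python3 - <<'E'
from h import *
d=snap("wrist");crop(d,"w4.png",0,0,640,480,1)
E
```

```text
time: 5.7
tool_pos: [635.7, 134.9, 247.9]
tcp_rot: [180.0, -0.2, -161.8]
ft_force: [-0.0, -0.2, -0.4]
finger_gap: 85.5
```

View pics/w4.png

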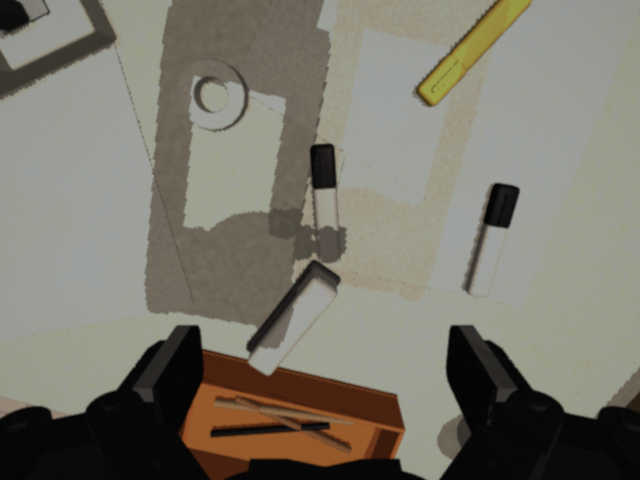

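```bash
python3 - <<'E'
from h import *
d=snap("wrist");crop(d,"w5.png",290,130,530,310,3.3)
g=cv2.cvtColor(d["img"],cv2.COLOR_RGB2GRAY)
for n,a,b in [("B",(322,145),(330,262)),("A",(506,184),(478,297))]:
    P=cast(d,*a,14);Q=cast(d,*b,14);print(n,((P+Q)/2).round(1),np.linalg.norm(P-Q),np.degrees(np.arctan2(*(P-Q)[1::-1])))
E
```

```text
B [638.1 137.1  14. ] 108.56910758915011 -158.2565450236406
A [624.2 295.3  14. ] 111.30945235734181 -168.82864135016885
```

View pics/w5.png

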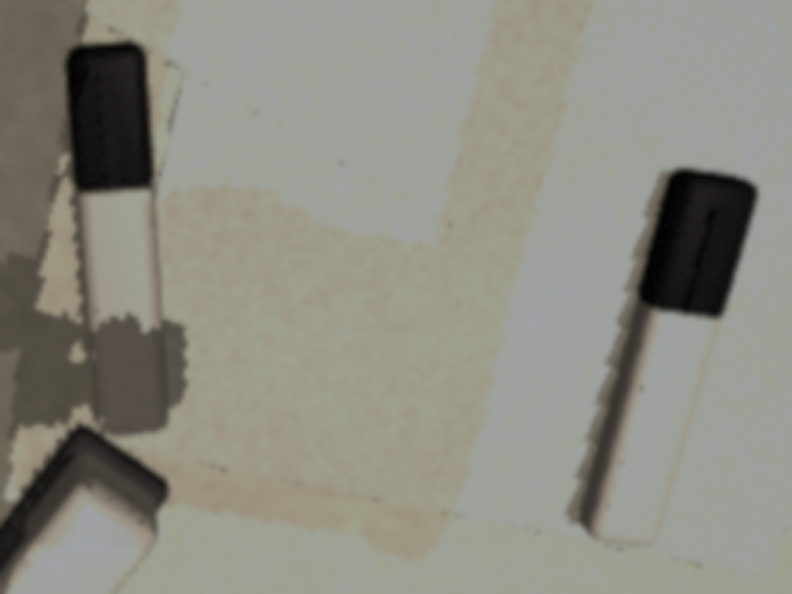

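```bash
python3 - <<'E'
from h import *
d=snap("wrist")
for n,a,b in [("B",(322.4,143.6),(330.3,260.9)),("A",(505.8,184),(478.5,293.6))]:
    P=cast(d,*a,17);Q=cast(d,*b,17);print(n,((P+Q)/2).round(1),np.linalg.norm(P-Q),np.degrees(np.arctan2(*(P-Q)[1::-1])))
E
python3 to.py 638 136.5 40 -158.7
```

```text
B [637.3 137.   17. ] 108.10268485235942 -158.36674401098654
A [623.2 293.9  17. ] 107.16517752902078 -168.94023914760595
t 5.85 pos [636.9 134.9 250.7] rot [-180.     0.  -162.2] F [-0.1 -0.7  0.3] gap 85.0 slide [ -1.4   1.2 210.7] twist -0.061
```

```bash
python3 -m crank '{"slide":[[-0.001,0.001,0.0],[0,0,0.035],[0,0,0.035],[0,0,0.035],[0,0,0.035],[0,0,0.035],[0,0,0.035],[0,0,0]],"twist":[-0.065,0,0,0,0,0,0,0]}' 0.35
python3 to.py 637.5 136.8 3 -158.5
python3 - <<'E'
from h import *
d=snap("wrist");crop(d,"w6.png",0,0,640,480,1)
E
```

```text
time: 6.65
tool_pos: [633.2, 135.6, 34.6]
tcp_rot: [179.9, -0.5, -158.4]
ft_force: [-0.8, -0.7, -0.8]
finger_gap: 55.6
t 6.65 pos [633.2 135.6  34.6] rot [ 179.9   -0.5 -158.4] F [-0.8 -0.7 -0.8] gap 55.6 slide [-4.7 -0.6 31.6] twist 0.002
```

View pics/w6.png

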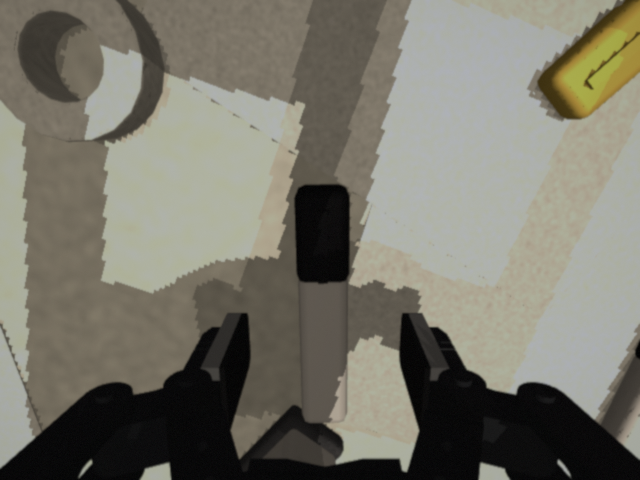

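```bash
python3 -m crank '{"slide":[[0,0,0.015],[0,0,0.012],[0,0,0],[0,0,0],[0,0,0]],"twist":[0,0,0,0,0]}'
python3 to.py 637.5 136.8 3 -158.5
```

```text
time: 7.2
tool_pos: [638.0, 136.3, 14.1]
tcp_rot: [-180.0, 0.1, -158.2]
ft_force: [0.6, 0.2, 0.3]
finger_gap: 55.2
t 7.2 pos [638.  136.3  14.1] rot [-1.800e+02  1.000e-01 -1.582e+02] F [0.6 0.2 0.3] gap 55.2 slide [ 0.3  0.6 11.1] twist 0.005
```

```bash
python3 -m crank '{"slide":[[0,0,0.0105],[0,0,0]],"twist":[0,0]}'
python3 -m crank '{"slide":[[0,0,0],[0,0,0],[0,0,0],[0,0,0],[0,0,0],[0,0,0]],"twist":[0,0,0,0,0,0]}' 1 60
python3 -m crank '{"slide":[[0,0,-0.01],[0,0,-0.03],[0,0,-0.035],[0,0,-0.035],[0,0,-0.035],[0,0,-0.035],[0,0,0],[0,0,0]],"twist":[0,0,0,0,0,0,0,0]}'
python3 - <<'E'
from h import *
d=snap("wrist");crop(d,"w7.png",0,0,640,480,1)
E
python3 to.py 577 -247.5 180 130
```

```text
time: 7.4
tool_pos: [636.4, 136.1, 1.2]
tcp_rot: [180.0, -0.1, -158.2]
ft_force: [-1.0, -0.2, -0.4]
finger_gap: 55.6
time: 8.0
tool_pos: [637.6, 136.2, 3.0]
tcp_rot: [-180.0, 0.0, -158.2]
ft_force: [-0.0, -0.5, 2.4]
finger_gap: 20.6
time: 8.8
tool_pos: [638.1, 136.3, 184.6]
tcp_rot: [-180.0, 0.2, -158.2]
ft_force: [-0.2, -0.5, -1.8]
finger_gap: 20.1
t 8.85 pos [637.1 136.2 182.6] rot [ 180.    -0.  -158.2] F [ 0.  -0.8 -1.8] gap 20.0 slide [ 198.1 -334.     2.6] twist 1.253
```

View pics/w7.png

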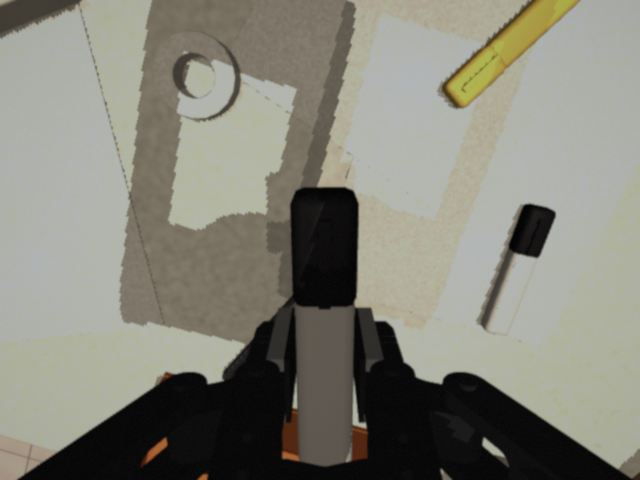

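```bash
python3 -m crank '{"slide":[[0,0,-0.005],[0,0,-0.005],[0,0,0],[0,0,0],[0,0,0],[0,0,0],[0,0,0],[0,0,0]],"twist":[0.1392,0.1392,0.1392,0.1392,0.1392,0.1392,0.1392,0.1392]}'
python3 -m crank '{"slide":[[0,0,0],[0,0,0]],"twist":[0.1392,0]}'
python3 to.py 577 -247.5 190 130.3
```

```text
time: 9.65
tool_pos: [635.9, 136.0, 190.0]
tcp_rot: [-179.8, -0.2, 137.6]
ft_force: [1.0, -0.7, -0.1]
finger_gap: 20.5
time: 9.85
tool_pos: [636.1, 136.0, 190.2]
tcp_rot: [-179.8, -0.1, 129.9]
ft_force: [0.9, -0.0, -0.5]
finger_gap: 20.5
t 9.85 pos [636.1 136.  190.2] rot [-1.798e+02 -1.000e-01  1.299e+02] F [ 0.9 -0.  -0.5] gap 20.5 slide [-256.5 -291.2    0.6] twist -0.007
```

```bash
python3 -m crank '{"slide":[[-0.0257,-0.0291,0],[-0.0257,-0.0291,0],[-0.0257,-0.0291,0],[-0.0257,-0.0291,0],[-0.0257,-0.0291,0],[-0.0257,-0.0291,0],[-0.0257,-0.0291,0],[-0.0257,-0.0291,0]],"twist":[0,0,0,0,0,0,0,0]}' >/dev/null
python3 -m crank '{"slide":[[-0.0257,-0.0291,0],[-0.025,-0.029,0],[0,0,0],[0,0,0],[0,0,0]],"twist":[0,0,0,0,0]}'
python3 to.py 577 -247.5 190 130.3
python3 - <<'E'
from h import *
d=snap("wrist");crop(d,"w8.png",0,0,640,480,1)
E
```

```text
time: 11.15
tool_pos: [579.0, -246.1, 191.7]
tcp_rot: [-180.0, -0.1, 130.1]
ft_force: [-1.0, -0.7, -0.1]
finger_gap: 20.3
t 11.15 pos [ 579.  -246.1  191.7] rot [-1.800e+02 -1.000e-01  1.301e+02] F [-1.  -0.7 -0.1] gap 20.3 slide [ 0.2 -2.5  1.7] twist -0.003
```

View pics/w8.png

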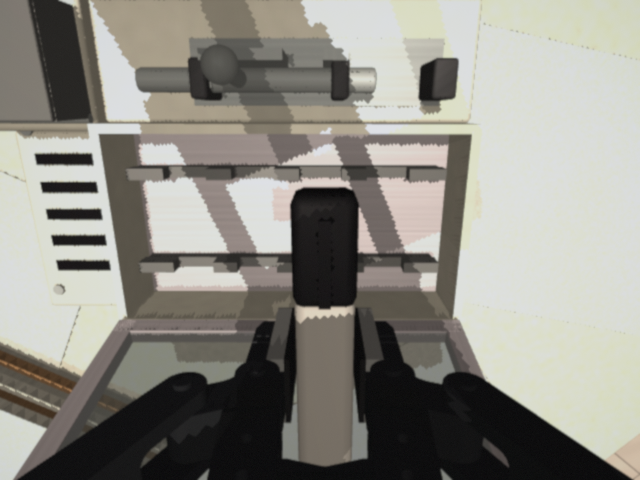

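```bash
python3 - <<'E'
from h import *
d=snap("wrist");crop(d,"w9.png",120,120,460,280,2.35)
E
```

```text
(no output)
```

View pics/w9.png

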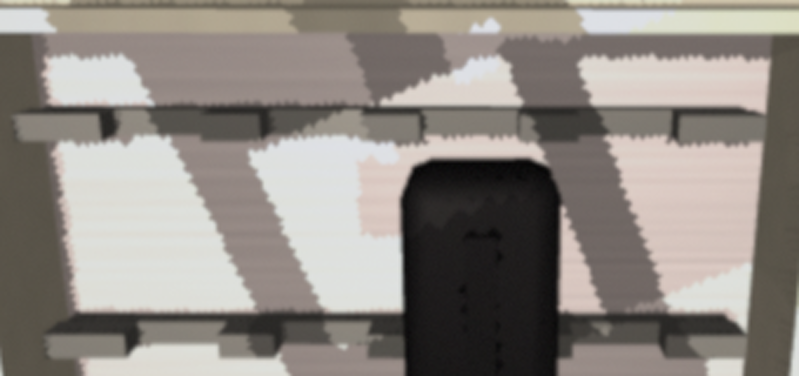

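```bash
python3 - <<'E'
from h import *
d=snap("wrist");s=d["s"]
k=lambda x,y:(120+x/2.35,120+y/2.35)
p=[529.3,-228.7,-49.7];t=np.radians(p[2]);c,sn=np.cos(t),np.sin(t)
def own(X): v=X[:2]-p[:2]; return np.round([c*v[0]+sn*v[1],-sn*v[0]+c*v[1],X[2]],1)
for n,q,z in [("slot0L",(103,118),34),("slot0R",(205,118),34),("slot1L",(266,118),34),("slot1R",(365,118),34),("slot2L",(422,118),34),("slot2R",(521,118),34),("slot3R",(678,118),34),("rear slot0L",(128,340),34),("rear 0R",(220,340),34),("rear 1L",(280,340),34),("rear 3R",(665,340),34),("wall front in",(400,33),62)]:
    print(n,own(cast(d,*k(*q),z)))
print("tcp",own(s["tool_pos"]))
# held pen axis: cap top middle & tail in tool frame
E
```

```text
slot0L [  6.  -86.9  34. ]
slot0R [  6.1 -56.2  34. ]
slot1L [  6.2 -37.8  34. ]
slot1R [ 6.3 -8.  34. ]
slot2L [ 6.3  9.1 34. ]
slot2R [ 6.4 38.9 34. ]
slot3R [ 6.5 86.1 34. ]
rear slot0L [ 77.1 -87.2  34. ]
rear 0R [ 77.2 -57.5  34. ]
rear 1L [ 77.2 -38.2  34. ]
rear 3R [77.6 86.  34. ]
wall front in [-19.7   5.3  62. ]
tcp [ 45.4  27.2 192.2]
```

```bash
python3 -m crank '{"slide":[[0,-0.003,0.02],[0,0,0.03],[0,0,0.03],[0,0,0.03],[0,0,0.02],[0,0,0],[0,0,0],[0,0,0]],"twist":[0,0,0,0,0,0,0,0]}'
python3 to.py 576.8 -247.5 26 130.3
python3 - <<'E'
from h import *
d=snap("wrist");crop(d,"w10.png",0,0,640,480,1)
E
```

```text
time: 12.1
tool_pos: [578.3, -249.3, 64.7]
tcp_rot: [179.9, 0.2, 130.0]
ft_force: [0.8, -0.1, -0.4]
finger_gap: 20.7
t 12.1 pos [ 578.3 -249.3   64.7] rot [179.9   0.2 130. ] F [ 0.8 -0.1 -0.4] gap 20.7 slide [ 2.5 -0.  38.7] twist -0.004
```

View pics/w10.png

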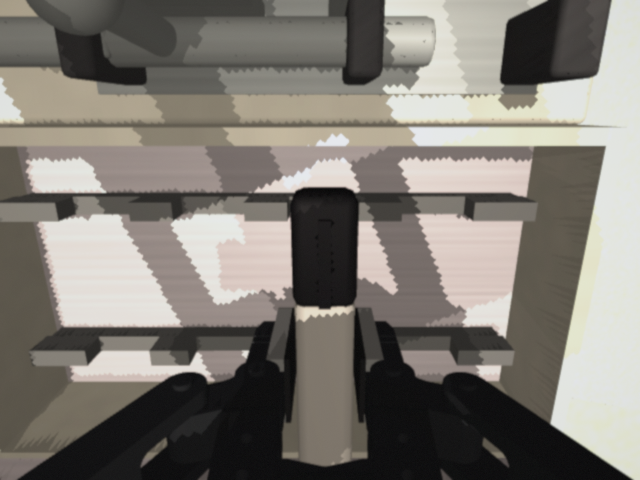

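```bash
python3 -m crank '{"slide":[[0.002,0,0.01],[0,0,0.01],[0,0,0.01],[0,0,0.008],[0,0,0],[0,0,0],[0,0,0]],"twist":[-0.004,0,0,0,0,0,0]}'
python3 to.py 576.8 -247.5 25.5 130.3
```

```text
time: 12.85
tool_pos: [575.7, -247.5, 24.9]
tcp_rot: [-180.0, -0.0, 130.2]
ft_force: [-3.4, 1.9, 8.5]
finger_gap: 20.3
t 12.85 pos [ 575.7 -247.5   24.9] rot [-180.    -0.   130.2] F [-3.4  1.9  8.5] gap 20.3 slide [-0.8  0.9 -0.6] twist -0.001
```

Seated, with an 8.5 N contact reading. I'll release with a modest opening, lift and check.

```bash
python3 -m crank '{"slide":[[0,0,0],[0,0,0],[0,0,0],[0,0,0],[0,0,0],[0,0,-0.01],[0,0,-0.02],[0,0,-0.03]],"twist":[0,0,0,0,0,0,0,0]}' 0.6
python3 -m crank '{"slide":[[0,0,-0.04],[0,0,-0.04],[0,0,-0.04],[0,0,0],[0,0,0]],"twist":[0,0,0,0,0]}'
python3 - <<'E'
from h import *
d=snap("wrist");crop(d,"w11.png",0,0,640,480,1)
E
```

```text
time: 13.65
tool_pos: [574.3, -246.8, 83.8]
tcp_rot: [-179.9, -0.2, 130.2]
ft_force: [0.8, 0.4, -0.4]
finger_gap: 34.1
time: 14.15
tool_pos: [576.7, -248.0, 207.3]
tcp_rot: [179.9, 0.2, 130.2]
ft_force: [-0.3, -0.6, 0.1]
finger_gap: 34.2
```

View pics/w11.png

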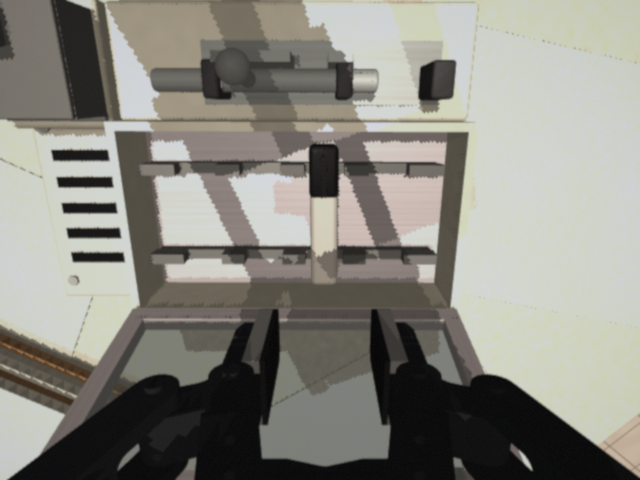

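```bash
python3 to.py 623 293.5 207 -169
```

```text
t 14.2 pos [ 575.7 -247.5  205.1] rot [180.    0.  130.2] F [-0.1 -0.3 -0.3] gap 34.1 slide [382.5 385.6  -2.1] twist -1.061
```

```bash
python3 -m crank '{"slide":[[0.0273,0.0275,0],[0.0273,0.0275,0],[0.0273,0.0275,0],[0.0273,0.0275,0],[0.0273,0.0275,0],[0.0273,0.0275,0],[0.0273,0.0275,0],[0.0273,0.0275,0]],"twist":[0,0,0,0,0,0,0,0]}' 0.35 >/dev/null
python3 -m crank '{"slide":[[0.0273,0.0275,0],[0.0273,0.0275,0],[0.0273,0.0275,0],[0.0273,0.0275,0],[0.0273,0.0275,0],[0.0273,0.0275,0],[0,0,0],[0,0,0]],"twist":[0,0,0,0,0,0,-0.1326,-0.1326]}' >/dev/null
python3 -m crank '{"slide":[[0,0,0],[0,0,0],[0,0,0],[0,0,0],[0,0,0],[0,0,0],[0,0,0]],"twist":[-0.1326,-0.1326,-0.1326,-0.1326,-0.1326,-0.1326,0]}' 
python3 - <<'E'
from h import *
d=snap("wrist");crop(d,"w12.png",0,0,640,480,1)
E
```

```text
time: 16.5
tool_pos: [621.6, 292.5, 202.2]
tcp_rot: [-180.0, -0.2, -168.9]
ft_force: [-0.6, -0.3, -0.5]
finger_gap: 55.4
```

View pics/w12.png

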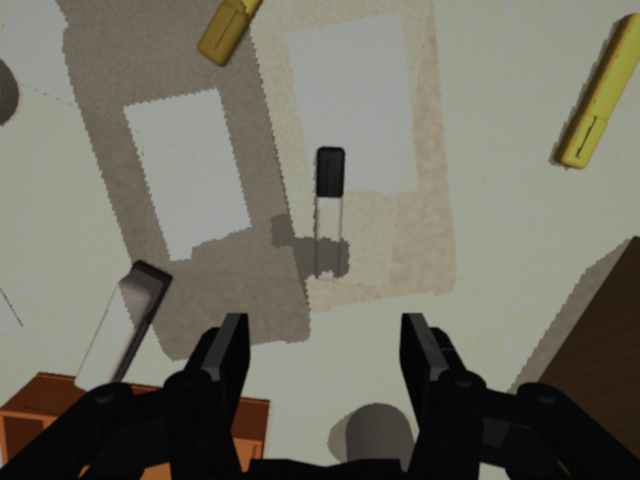

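```bash
python3 - <<'E'
from h import *
d=snap("wrist")
P=cast(d,330,147.5,17);Q=cast(d,327.8,277.5,17);print(((P+Q)/2).round(1),np.linalg.norm(P-Q),np.degrees(np.arctan2(*(P-Q)[1::-1])))
E
python3 to.py 623.2 294 3.5 -169.5
```

```text
[620.7 295.5  17. ] 105.98128496289598 -169.9330085851035
t 16.6 pos [622.  292.7 202.9] rot [-1.800e+02 -1.000e-01 -1.692e+02] F [ 0.2  0.8 -0.2] gap 55.6 slide [ -2.    1.2 199.4] twist 0.005
```

```bash
python3 -m crank '{"slide":[[0,0.002,0.03],[0,0,0.035],[0,0,0.035],[0,0,0.035],[0,0,0.025],[0,0,0],[0,0,0],[0,0,0]],"twist":[0.01,0,0,0,0,0,0,0]}'
python3 - <<'E'
from h import *
d=snap("wrist");crop(d,"w13.png",0,0,640,480,1)
E
python3 to.py 621.7 295 3.5 -169.8
```

```text
time: 17.4
tool_pos: [623.8, 295.5, 47.0]
tcp_rot: [180.0, 0.2, -169.6]
ft_force: [-0.3, -0.4, 0.3]
finger_gap: 55.4
t 17.45 pos [624.  295.6  47.4] rot [ 180.     0.2 -169.6] F [-0.2 -0.2  0.6] gap 55.7 slide [ 2.5 -0.2 43.9] twist 0.003
```

View pics/w13.png

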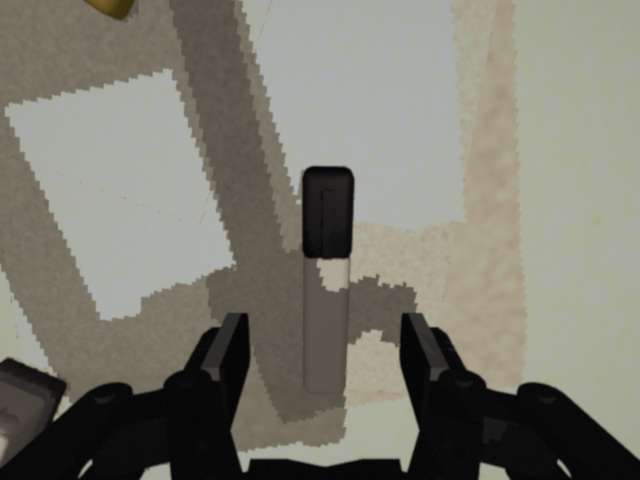

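```bash
python3 - <<'E'
from h import *
d=snap("wrist")
P=cast(d,328,168,17);Q=cast(d,325,390,17);print(((P+Q)/2).round(1),np.linalg.norm(P-Q),d["s"]["tool_pos"])
E
python3 -m crank '{"slide":[[0,0,0.02],[0,0,0.015],[0,0,0.008],[0,0,0],[0,0,0]],"twist":[0,0,0,0,0]}'
python3 -m crank '{"slide":[[0,0,0],[0,0,0],[0,0,0],[0,0,0],[0,0,0],[0,0,0]],"twist":[0,0,0,0,0,0]}' 1 60
python3 -m crank '{"slide":[[0,0,-0.01],[0,0,-0.03],[0,0,-0.035],[0,0,-0.035],[0,0,-0.035],[0,0,-0.035],[0,0,-0.01],[0,0,0]],"twist":[0,0,0,0,0,0,0,0]}'
python3 -m crank '{"slide":[[0,0,0],[0,0,0],[0,0,0],[0,0,0],[0,0,0],[0,0,0],[0,0,0],[0,0,0]],"twist":[0.1318,0.1318,0.1318,0.1318,0.1318,0.1318,0.1318,0.1318]}'
python3 -m crank '{"slide":[[0,0,0],[0,0,0]],"twist":[0,0]}'
python3 to.py 540.1 -278.5 192 130.3
```

```text
[620.3 295.3  17. ] 106.41861533887713 [624.0095093  295.57370696  47.4101188 ]
time: 18.0
tool_pos: [622.4, 294.9, 1.8]
tcp_rot: [-180.0, -0.0, -169.6]
ft_force: [-0.0, 0.3, 0.2]
finger_gap: 55.8
time: 18.6
tool_pos: [623.2, 295.2, 2.8]
tcp_rot: [180.0, 0.1, -169.6]
ft_force: [-0.2, -0.0, 6.9]
finger_gap: 20.3
time: 19.4
tool_pos: [623.5, 295.4, 194.6]
tcp_rot: [180.0, 0.3, -169.6]
ft_force: [-0.7, -0.0, -0.6]
finger_gap: 20.7
time: 20.2
tool_pos: [620.9, 294.4, 188.2]
tcp_rot: [-179.7, -0.1, 129.7]
ft_force: [0.3, 0.4, -0.3]
finger_gap: 20.6
time: 20.4
tool_pos: [621.4, 294.5, 189.4]
tcp_rot: [-179.8, -0.1, 130.3]
ft_force: [0.4, -0.4, -1.2]
finger_gap: 20.4
t 20.4 pos [621.4 294.5 189.4] rot [-1.798e+02 -1.000e-01  1.303e+02] F [ 0.4 -0.4 -1.2] gap 20.4 slide [-384.8 -432.3   -1.7] twist -0.001
```

```bash
python3 -m crank '{"slide":[[-0.0275,-0.0309,0],[-0.0275,-0.0309,0],[-0.0275,-0.0309,0],[-0.0275,-0.0309,0],[-0.0275,-0.0309,0],[-0.0275,-0.0309,0],[-0.0275,-0.0309,0],[-0.0275,-0.0309,0]],"twist":[0,0,0,0,0,0,0,0]}' 
python3 -m crank '{"slide":[[-0.0275,-0.0309,0],[-0.0275,-0.0309,0],[-0.0275,-0.0309,0],[-0.0275,-0.0309,0],[-0.0275,-0.0309,0],[-0.0275,-0.0309,0],[0,0,0],[0,0,0]],"twist":[0,0,0,0,0,0,0,0]}' 
python3 -m crank '{"slide":[[0,0,0]],"twist":[0]}' 
python3 to.py 540.1 -278.5 65 130.3
python3 - <<'E'
from h import *
d=snap("wrist");crop(d,"w14.png",0,0,640,480,1)
E
```

```text
time: 21.2
tool_pos: [573.7, -34.1, 191.0]
tcp_rot: [-180.0, -0.0, 130.3]
ft_force: [-0.1, -0.6, 0.2]
finger_gap: 20.6
time: 22.0
tool_pos: [538.0, -278.7, 190.8]
tcp_rot: [-180.0, -0.1, 130.0]
ft_force: [0.4, 0.8, -1.0]
finger_gap: 20.3
time: 22.1
tool_pos: [538.6, -277.1, 191.0]
tcp_rot: [180.0, -0.1, 130.1]
ft_force: [0.0, 0.7, 0.3]
finger_gap: 20.5
t 22.1 pos [ 538.6 -277.1  191. ] rot [ 1.800e+02 -1.000e-01  1.301e+02] F [0.  0.7 0.3] gap 20.5 slide [ -2.2   0.2 126. ] twist -0.003
```

View pics/w14.png

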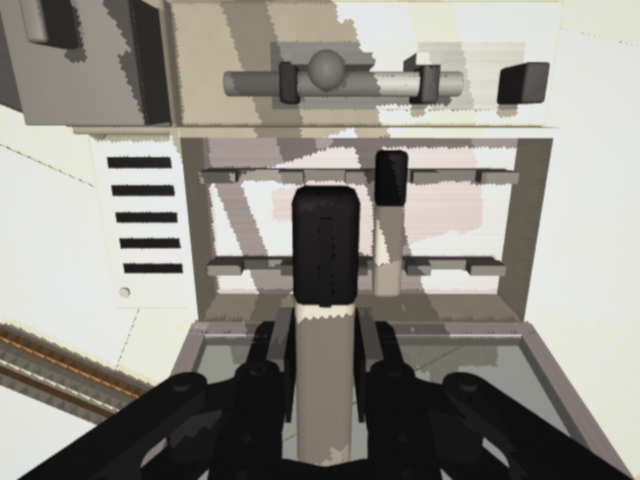

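```bash
python3 -m crank '{"slide":[[-0.001,0,0.026],[0,0,0.03],[0,0,0.03],[0,0,0.03],[0,0,0.01],[0,0,0],[0,0,0],[0,0,0]],"twist":[-0.003,0,0,0,0,0,0,0]}'
python3 to.py 540.1 -278.5 25.5 130.3
python3 - <<'E'
from h import *
d=snap("wrist");crop(d,"w15.png",0,0,640,480,1)
E
```

```text
time: 22.95
tool_pos: [540.8, -279.5, 68.0]
tcp_rot: [179.9, 0.2, 130.2]
ft_force: [-0.3, 0.3, -0.4]
finger_gap: 20.5
t 22.95 pos [ 540.8 -279.5   68. ] rot [179.9   0.2 130.2] F [-0.3  0.3 -0.4] gap 20.5 slide [ 1.4  0.  42.5] twist -0.001
```

View pics/w15.png

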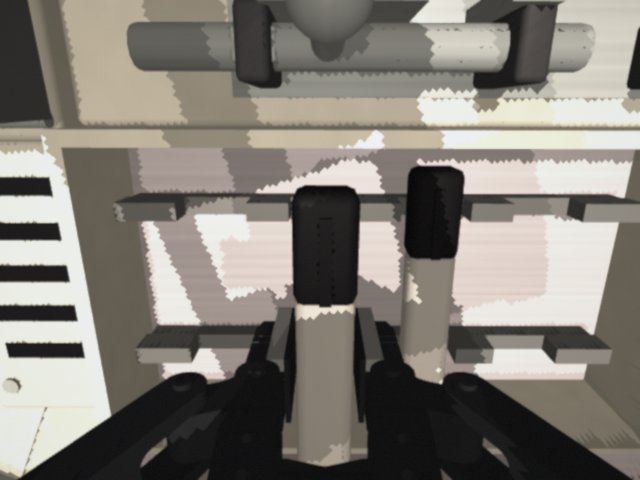

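```bash
python3 -m crank '{"slide":[[0.001,0,0.01],[0,0,0.01],[0,0,0.01],[0,0,0.01],[0,0,0.001],[0,0,0],[0,0,0]],"twist":[0,0,0,0,0,0,0]}'
python3 to.py 540.1 -278.5 25.5 130.3
```

```text
time: 23.7
tool_pos: [538.5, -278.1, 24.0]
tcp_rot: [-180.0, -0.0, 130.2]
ft_force: [0.8, 0.2, -0.0]
finger_gap: 20.6
t 23.7 pos [ 538.5 -278.1   24. ] rot [-180.    -0.   130.2] F [ 0.8  0.2 -0. ] gap 20.6 slide [-1.3  1.  -1.5] twist -0.002
```

```bash
python3 -m crank '{"slide":[[0,0,0],[0,0,0.001],[0,0,0]],"twist":[0,0,0]}'
python3 -m crank '{"slide":[[0,0,0],[0,0,0],[0,0,0],[0,0,0],[0,0,0],[0,0,-0.01],[0,0,-0.02],[0,0,-0.03]],"twist":[0,0,0,0,0,0,0,0]}' 0.62
python3 -m crank '{"slide":[[0,0,-0.04],[0,0,-0.04],[0,0,-0.04],[0,0,-0.04],[0,0,-0.04],[0,0,0],[0,0,0]],"twist":[0,0,0,0,0,0,0]}'
python3 - <<'E'
from h import *
d=snap("wrist");crop(d,"w16.png",0,0,640,480,1)
d=snap("top");crop(d,"t2.png",0,0,640,480,1)
d=snap("scene");crop(d,"s2.png",0,0,640,480,1);crop(d,"s3.png",40,240,300,440,3)
E
python3 to.py 540.1 -278.5 290 130.3
```

```text
time: 24.0
tool_pos: [538.5, -278.1, 24.0]
tcp_rot: [-180.0, -0.0, 130.2]
ft_force: [-3.5, 1.5, 6.9]
finger_gap: 20.2
time: 24.8
tool_pos: [537.3, -277.3, 82.9]
tcp_rot: [-179.9, -0.2, 130.2]
ft_force: [-0.8, 0.7, -0.0]
finger_gap: 32.0
time: 25.5
tool_pos: [539.4, -278.6, 286.1]
tcp_rot: [179.9, 0.2, 130.2]
ft_force: [-0.3, -0.3, -0.5]
finger_gap: 32.3
t 25.65 pos [ 538.  -277.7  282. ] rot [-180.    -0.2  130.2] F [-0.6 -1.  -0.5] gap 32.2 slide [-2.   1.1 -8. ] twist -0.002
```

View pics/w16.png

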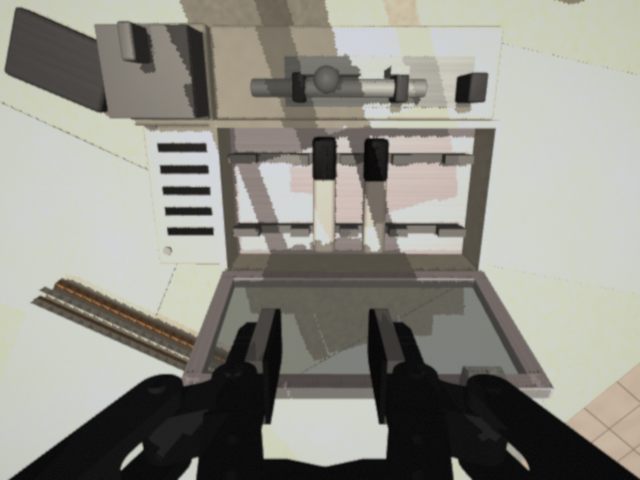

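View pics/t2.png

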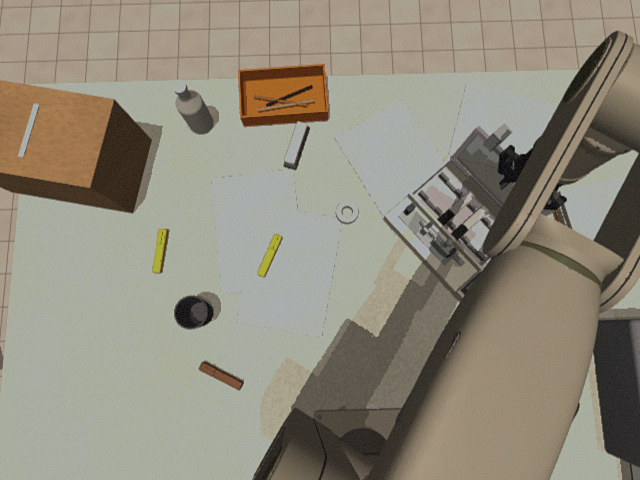

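View pics/s3.png

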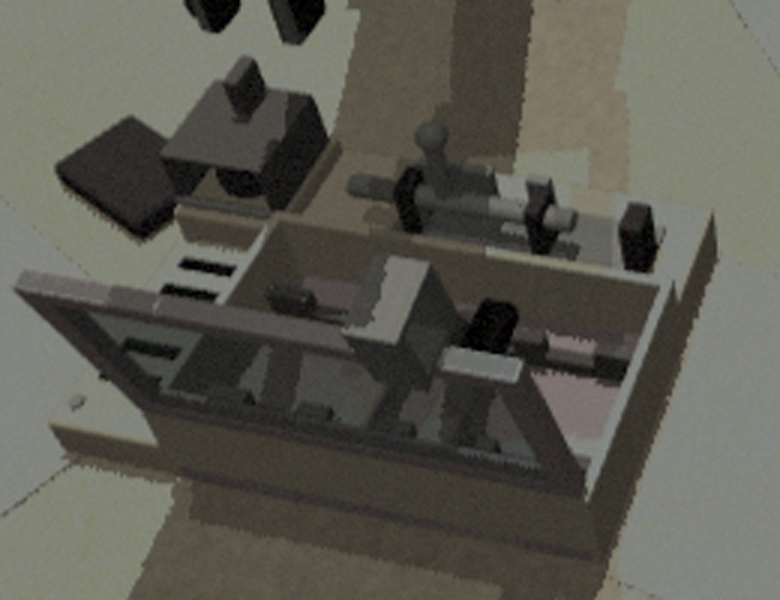

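```bash
python3 - <<'E'
from h import *
d=snap("top");a=d["img"][70:220,0:330,::-1];
e=snap("scene");b=e["img"][80:300,340:640,::-1]
cv2.imwrite("pics/m1.png",np.vstack([cv2.resize(a,(660,300)),cv2.resize(b,(660,300))]))
E
```

```text
(no output)
```

View pics/m1.png

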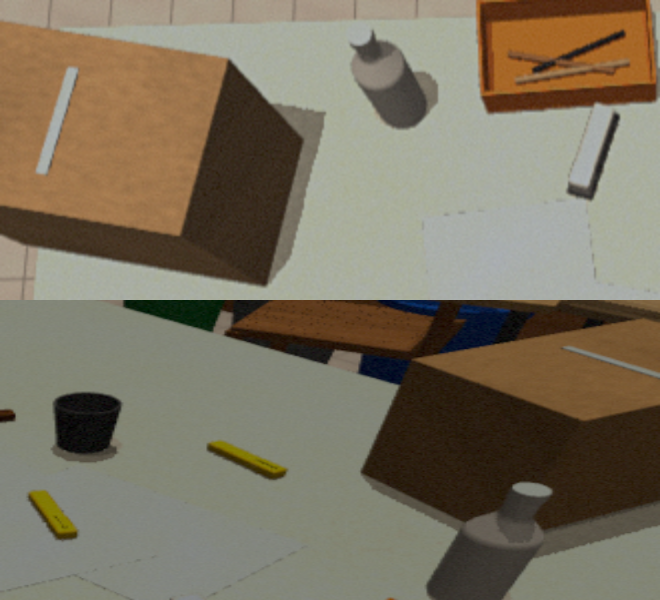

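```bash
python3 -m crank '{"slide":[[0,0,-0.01],[0,0,0],[-0.033,0,0],[-0.033,0,0],[-0.033,0,0],[-0.033,0,0],[0,0,0],[0,0,0]],"twist":[0,0,0,0,0,0,0,0]}' 1 40
python3 to.py 624 -378 170 130.3
python3 - <<'E'
from h import *
d=snap("wrist");crop(d,"w17.png",0,0,640,480,1)
d=snap("scene");crop(d,"s4.png",0,120,320,440,2)
E
```

```text
time: 26.55
tool_pos: [623.8, -379.3, 292.0]
tcp_rot: [-180.0, -0.1, 130.2]
ft_force: [-0.1, 0.8, -0.2]
finger_gap: -0.0
t 26.55 pos [ 623.8 -379.3  292. ] rot [-1.800e+02 -1.000e-01  1.302e+02] F [-0.1  0.8 -0.2] gap -0.0 slide [  0.6   1.  122. ] twist -0.002
```

View pics/w17.png

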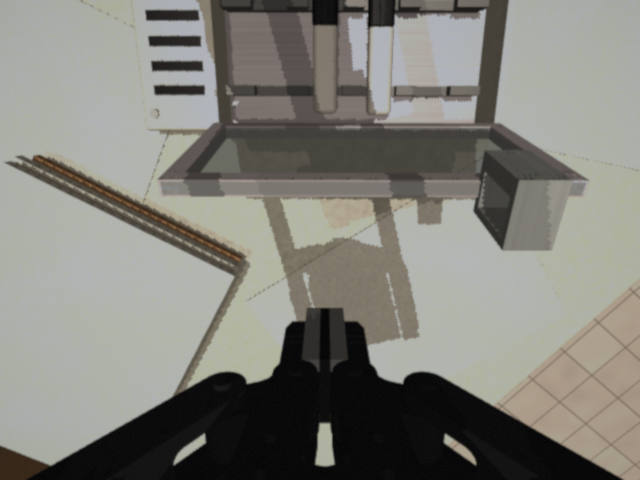

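View pics/s4.png

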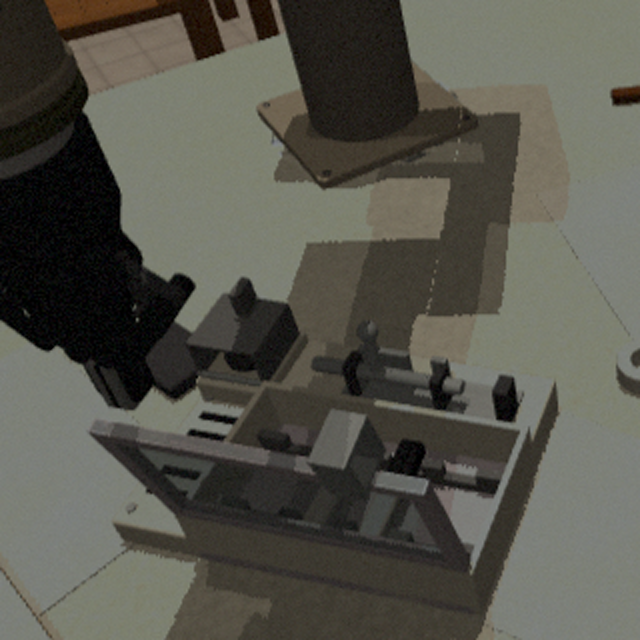

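```bash
python3 -m crank '{"slide":[[0,0,0.03],[0,0,0.03],[0,0,0.03],[0,0,0.025],[0,0,0],[0.012,0,0],[0.012,0,0],[0,0,0]],"twist":[0,0,0,0,0,0,0,0]}'
python3 -m crank '{"slide":[[0.008,0,0],[0.008,0,0],[0.008,0,0],[0.008,0,0],[0.008,0,0],[0.008,0,0]],"twist":[0,0,0,0,0,0]}'
python3 - <<'E'
from h import *
d=snap("wrist");crop(d,"w18.png",0,0,640,480,1)
E
```

```text
time: 27.45
tool_pos: [608.8, -359.9, 182.1]
tcp_rot: [179.9, 0.2, 130.2]
ft_force: [0.5, -0.5, 0.6]
finger_gap: 0.2
time: 28.05
tool_pos: [576.8, -323.3, 178.3]
tcp_rot: [-180.0, -0.0, 130.2]
ft_force: [0.2, -0.5, -0.6]
finger_gap: -0.1
```

View pics/w18.png

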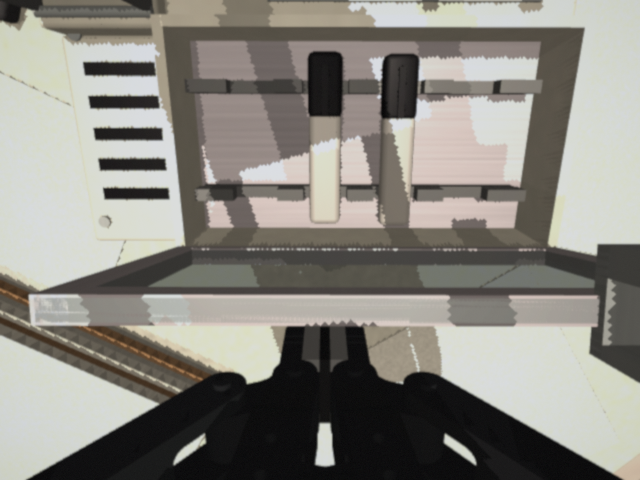

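```bash
python3 -m crank '{"slide":[[0.008,0,0],[0.008,0,0],[0.008,0,0],[0.008,0,0],[0.008,0,0]],"twist":[0,0,0,0,0]}'
python3 - <<'E'
from h import *
d=snap("wrist");crop(d,"w19.png",0,0,640,480,1)
E
```

```text
time: 28.6
tool_pos: [551.1, -292.8, 178.6]
tcp_rot: [180.0, -0.0, 130.2]
ft_force: [0.7, -0.6, -0.2]
finger_gap: 0.0
```

View pics/w19.png

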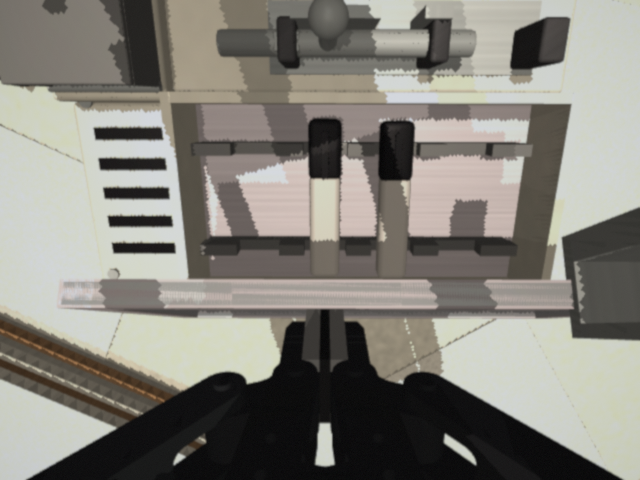

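```bash
python3 -m crank '{"slide":[[0.008,0,0],[0.008,0,0],[0.008,0,0],[0,0,0],[0,0,0],[0,0,0]],"twist":[0,0,0,0,0,0]}'
python3 - <<'E'
from h import *
d=snap("wrist");crop(d,"w20.png",0,0,640,480,1)
E
```

```text
time: 29.25
tool_pos: [536.2, -275.3, 178.7]
tcp_rot: [180.0, 0.0, 130.2]
ft_force: [0.1, 0.6, -0.1]
finger_gap: -0.2
```

View pics/w20.png

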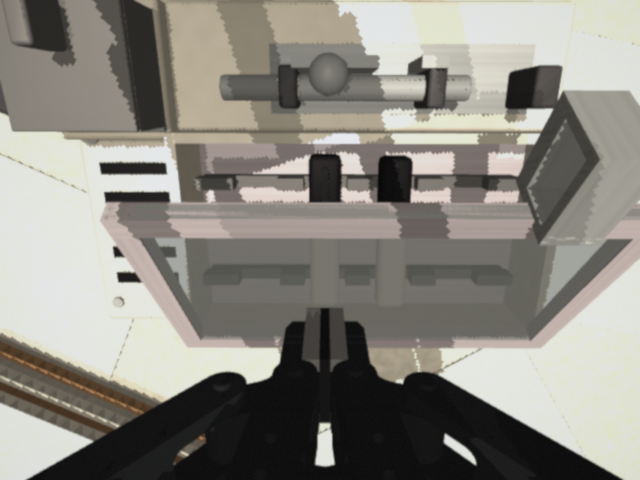

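It's sinking on its own. I'll wait and look again.

```bash
for i in 1 2 3; do python3 -m crank '{"slide":[[0,0,0],[0,0,0],[0,0,0],[0,0,0],[0,0,0],[0,0,0],[0,0,0],[0,0,0]],"twist":[0,0,0,0,0,0,0,0]}' >/dev/null; done
python3 - <<'E'
from h import *
d=snap("wrist");crop(d,"w21.png",0,0,640,480,1)
d=snap("scene");crop(d,"s5.png",40,200,320,440,2.8)
E
```

```text
(no output)
```

View pics/w21.png

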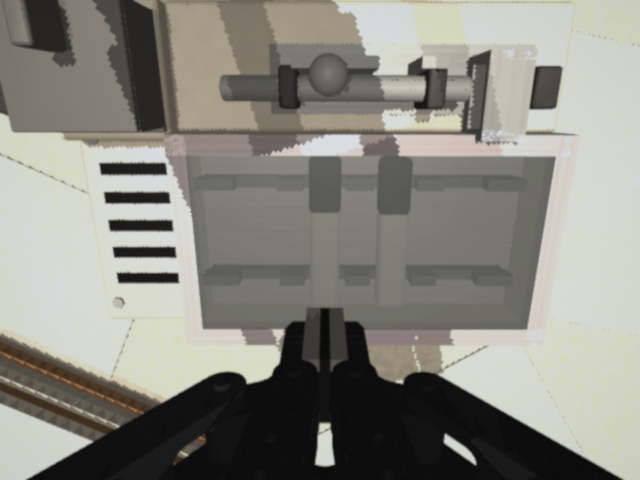

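View pics/s5.png

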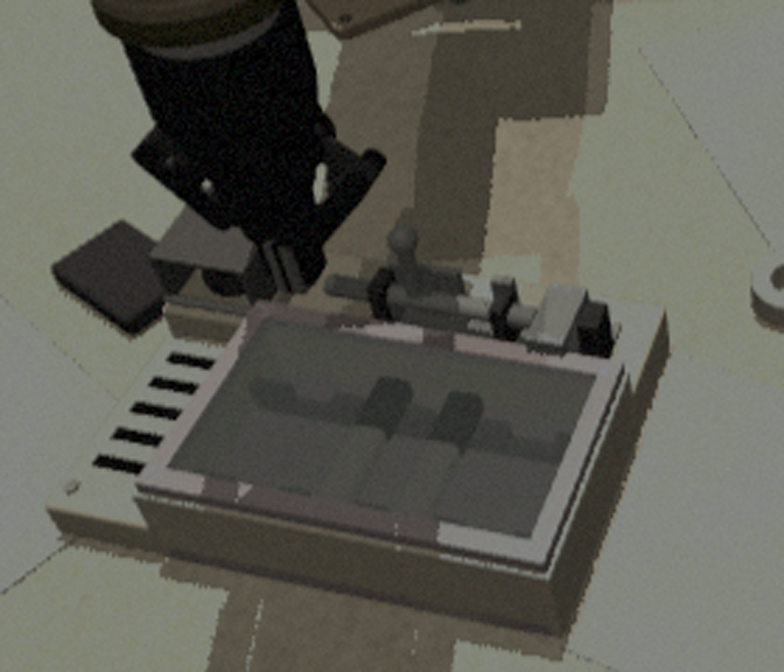

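```bash
cat >> h.py <<'E'
def own(X,p=(529.3,-228.7,-49.7)):
    t=np.radians(p[2]);c,s=np.cos(t),np.sin(t);v=np.array(X)[:2]-np.array(p[:2]);return np.round([c*v[0]+s*v[1],-s*v[0]+c*v[1],X[2]],1)
def world(o,p=(529.3,-228.7,-49.7)):
    t=np.radians(p[2]);c,s=np.cos(t),np.sin(t);return np.array([p[0]+c*o[0]-s*o[1],p[1]+s*o[0]+c*o[1],o[2]])
E
python3 - <<'E'
from h import *
d=snap("wrist");crop(d,"w22.png",200,30,560,150,2.2)
e=snap("scene");crop(e,"s6.png",140,260,300,340,5)
print(own(cast(d,328,73,116)))
for q in [(-50,-30,116),(-50,-23,116),(-50,-23,66)]: print(q,proj(d,world(q)),proj(e,world(q)))
print(own(d["s"]["tool_pos"]))
E
```

```text
[-55.  -23.7 116. ]
(-50, -30, 116) [314.0904256   84.95788924] [178.40209453 285.44548587]
(-50, -23, 116) [329.4886087   84.92243263] [182.23477358 286.04437703]
(-50, -23, 66) [328.44763278  90.28509458] [187.72821949 305.92740557]
[ 39.8 -24.8 178.6]
```

View pics/w22.png

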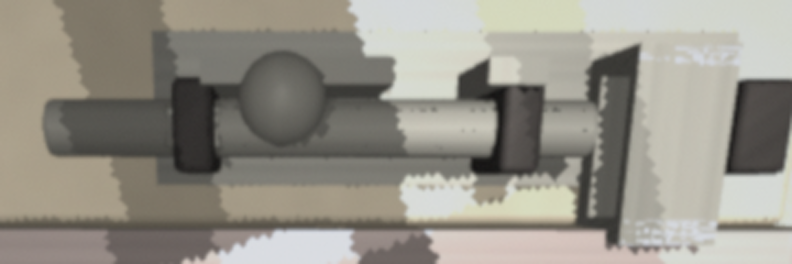

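View pics/s6.png

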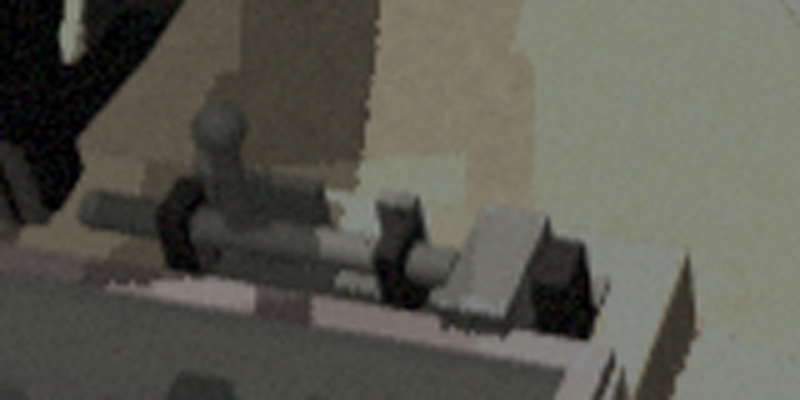

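```bash
python3 -m crank '{"slide":[[0.032,0,0],[0.032,0,0],[0.031,0,0],[0,0,0],[0,0,0],[0,0,0]],"twist":[0,0,0,0,0,0]}' 0.45 30
python3 - <<'E'
from h import *
d=snap("wrist");crop(d,"w23.png",0,0,640,480,1)
print(own(d["s"]["tool_pos"]))
E
python3 to.py $(python3 -c "
from h import *
print(*world((-55,-24,104)))") 130.3
```

```text
time: 32.5
tool_pos: [475.4, -203.1, 179.1]
tcp_rot: [180.0, 0.1, 130.2]
ft_force: [-0.1, -0.3, 0.6]
finger_gap: 46.8
[-54.4 -24.6 179.1]
t 32.55 pos [ 475.4 -203.2  179. ] rot [1.800e+02 1.000e-01 1.302e+02] F [ 0.5  0.2 -0.3] gap 47.2 slide [ 0.8  0.6 75. ] twist -0.002
```

View pics/w23.png

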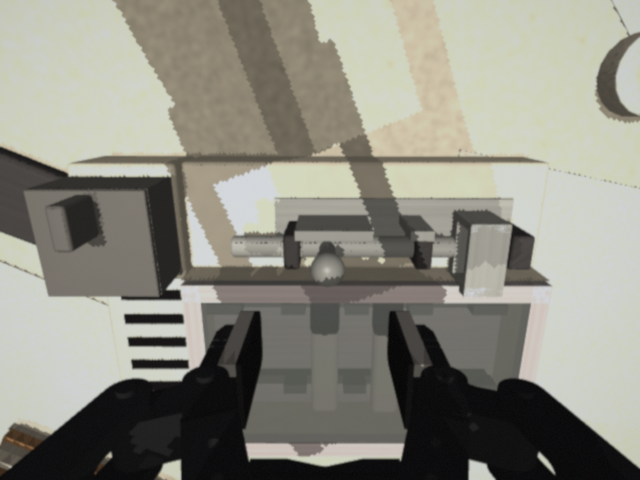

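```bash
python3 - <<'E'
from h import *
d=snap("wrist")
print(own(cast(d,327,265,116)),own(cast(d,327,265,114)))
E
python3 -m crank '{"slide":[[0,0,0.025],[0,0,0.025],[0,0,0.023],[0,0,0],[0,0,0]],"twist":[0,0,0,0,0]}'
python3 - <<'E'
from h import *
d=snap("wrist");crop(d,"w24.png",0,0,640,480,1)
print(own(d["s"]["tool_pos"]))
E
```

```text
[-56.7 -23.9 116. ] [-56.  -23.9 114. ]
time: 33.1
tool_pos: [474.8, -202.8, 105.6]
tcp_rot: [-180.0, -0.1, 130.2]
ft_force: [-0.2, 0.4, 1.0]
finger_gap: 46.8
[-55.  -24.8 105.6]
```

View pics/w24.png

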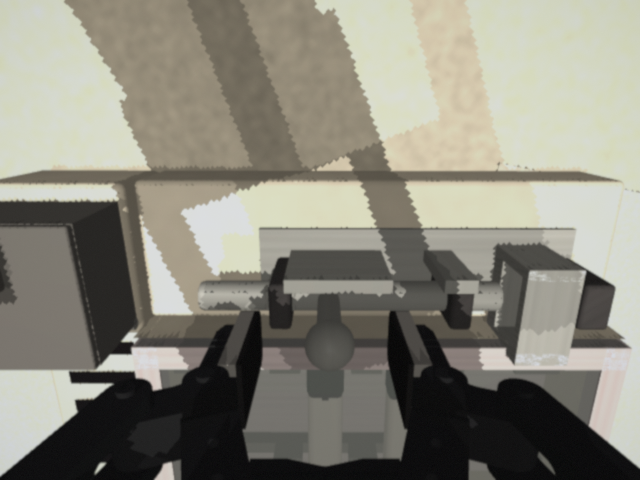

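```bash
python3 -m crank '{"slide":[[0,0.001,0.005],[0,0,0],[0,0,0]],"twist":[0,0,0]}'
python3 -m crank '{"slide":[[0,0,0],[0,0,0],[0,0,0],[0,0,0],[0,0,0],[0,0,0]],"twist":[0,0,0,0,0,0]}' 1 40
python3 -m crank '{"slide":[[0,0.005,0],[0,0.005,0],[0,0.005,0],[0,0.005,0]],"twist":[0,0,0,0]}'
python3 - <<'E'
from h import *
d=snap("wrist");crop(d,"w25.png",0,0,640,480,1)
print(own(d["s"]["tool_pos"]))
E
```

```text
time: 33.45
tool_pos: [475.9, -202.0, 101.2]
tcp_rot: [180.0, 0.0, 130.2]
ft_force: [0.0, -0.2, -0.1]
finger_gap: 47.3
time: 34.05
tool_pos: [475.8, -202.0, 101.0]
tcp_rot: [180.0, 0.0, 130.2]
ft_force: [0.1, 0.1, 4.6]
finger_gap: 15.4
time: 34.45
tool_pos: [491.1, -189.2, 101.0]
tcp_rot: [-180.0, 0.0, 130.2]
ft_force: [-1.9, -0.4, 5.6]
finger_gap: 15.2
[-54.8  -3.6 101. ]
```

View pics/w25.png

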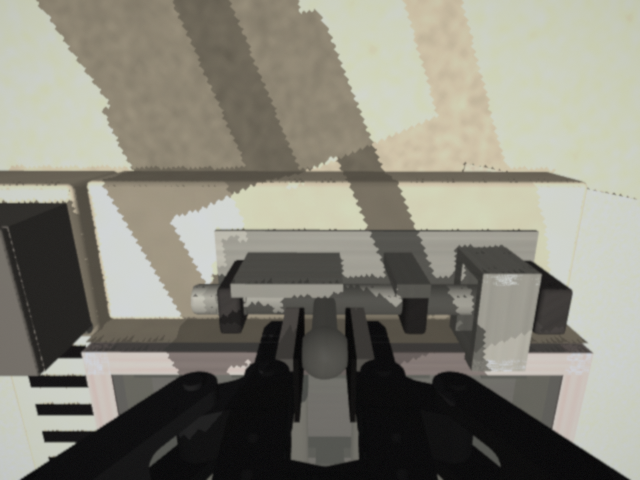

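```bash
python3 -m crank '{"slide":[[0,0.004,0],[0,0.004,0],[0,0.004,0],[0,0.004,0],[0,0.002,0],[0,0,0],[0,0,0]],"twist":[0,0,0,0,0,0,0]}'
python3 - <<'E'
from h import *
d=snap("wrist");crop(d,"w26.png",0,0,640,480,1)
print(own(d["s"]["tool_pos"]))
E
```

```text
time: 35.2
tool_pos: [505.0, -177.5, 101.0]
tcp_rot: [180.0, 0.0, 130.2]
ft_force: [0.5, 0.1, 4.8]
finger_gap: 15.1
[-54.8  14.6 101. ]
```

View pics/w26.png

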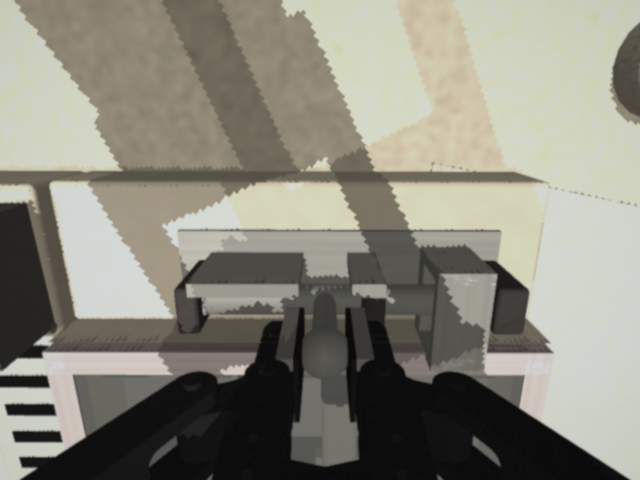

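```bash
python3 -m crank '{"slide":[[0,0.0015,0],[0,0,0]],"twist":[0,0]}'; python3 to.py 505 -177.5 101
```

```text
time: 35.45
tool_pos: [505.4, -177.1, 100.9]
tcp_rot: [-179.9, 0.0, 130.2]
ft_force: [-5.0, -2.7, 7.6]
finger_gap: 15.2
t 35.45 pos [ 505.4 -177.1  100.9] rot [-179.9    0.   130.2] F [-5.  -2.7  7.6] gap 15.2 slide [-0.  -0.5 -0.1] twist -0.0
```

```bash
python3 -m crank '{"slide":[[0.0093,0,0.002],[0.0092,0,0.0039],[0.0083,0,0.0056],[0,0,0]],"twist":[0,0,0,0]}'
python3 - <<'E'
from h import *
d=snap("wrist");crop(d,"w27.png",0,0,640,480,1)
print(own(d["s"]["tool_pos"]))
E
```

```text
time: 35.85
tool_pos: [487.3, -155.8, 88.6]
tcp_rot: [-179.9, -0.0, 130.2]
ft_force: [-3.9, -1.6, 4.5]
finger_gap: 14.9
[-82.8  15.1  88.6]
```

View pics/w27.png

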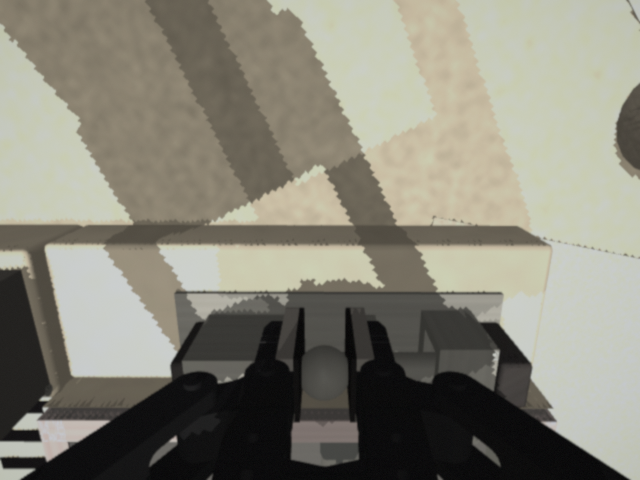

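```bash
python3 -m crank '{"slide":[[0.007,0,0.0072],[0.0054,0,0.0084],[0.0036,0,0.0093],[0,0,0],[0,0,0]],"twist":[0,0,0,0,0]}'
python3 -m crank '{"slide":[[0.0015,0,0.0074],[0,0,0],[0,0,0]],"twist":[0,0,0]}'
python3 - <<'E'
from h import *
d=snap("wrist");crop(d,"w28.png",0,0,640,480,1)
print(own(d["s"]["tool_pos"]))
E
```

```text
time: 36.4
tool_pos: [477.9, -144.6, 63.8]
tcp_rot: [-179.9, 0.1, 130.2]
ft_force: [0.4, -5.4, -0.4]
finger_gap: 15.1
time: 36.7
tool_pos: [475.4, -142.2, 55.7]
tcp_rot: [-179.9, -0.2, 130.2]
ft_force: [-6.2, -0.0, 3.6]
finger_gap: 15.1
[-100.8   14.8   55.7]
```

View pics/w28.png

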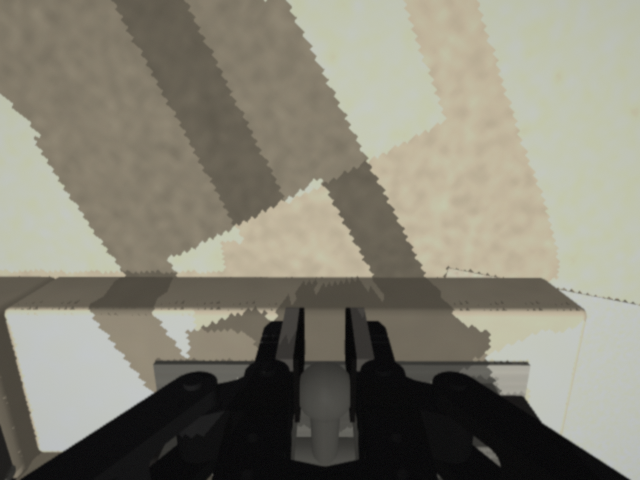

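```bash
python3 -m crank '{"slide":[[0,0,0],[0,0,0],[0,0,0],[0,0,0],[0,0,-0.015],[0,0,-0.03],[0,0,-0.04],[0,0,-0.04]],"twist":[0,0,0,0,0,0,0,0]}' 0.6
python3 -m crank '{"slide":[[-0.02,0,-0.03],[-0.03,0,-0.03],[0,0,0],[0,0,0]],"twist":[0,0,0,0]}'
python3 - <<'E'
from h import *
d=snap("wrist");crop(d,"w29.png",0,0,640,480,1)
e=snap("scene");crop(e,"s7.png",40,200,320,440,2.8)
print(own(d["s"]["tool_pos"]))
for q in [(-99.6,15,72),(-50,15,116)]: print(q,proj(d,world(q)))
E
```

```text
time: 37.55
tool_pos: [476.6, -142.3, 182.7]
tcp_rot: [-180.0, -0.1, 130.2]
ft_force: [0.6, -0.7, -0.2]
finger_gap: 34.1
time: 37.95
tool_pos: [509.9, -181.2, 242.3]
tcp_rot: [180.0, 0.1, 130.2]
ft_force: [0.3, 0.2, -0.5]
finger_gap: 33.9
[-48.8  16.  242.3]
(-99.6, 15, 72) [323.62941062 151.11943385]
(-50, 15, 116) [323.82702892 233.59378472]
```

View pics/w29.png

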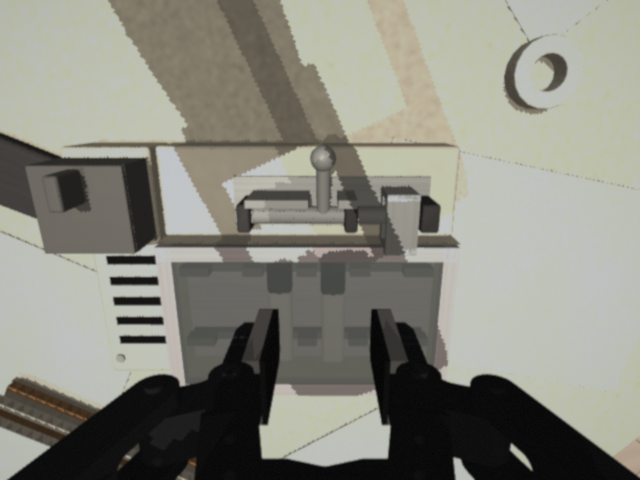

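View pics/s7.png

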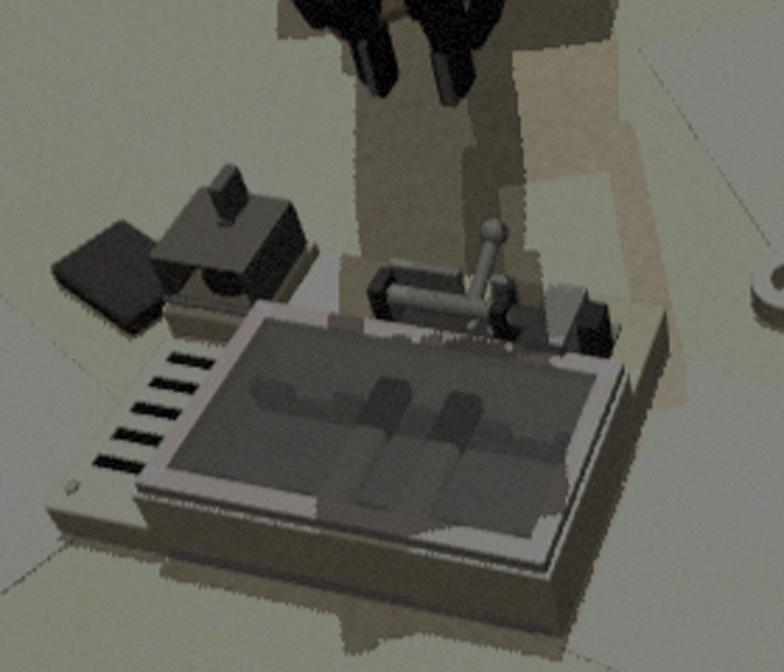

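```bash
python3 - <<'E'
from h import *
d=snap("wrist");e=snap("scene")
for ph in [.7,.9,1.0,1.1,1.2,1.3,1.4,1.45]:
    q=(-50-50*np.sin(ph),15,66+50*np.cos(ph));print(ph,proj(d,world(q)).round(1),proj(e,world(q)).round(1))
crop(d,"w30.png",220,130,420,270,4)
E
```

```text
0.7 [324.6 186. ] [211.5 280.9]
0.9 [324.6 174. ] [213.6 281. ]
1.0 [324.6 168.8] [214.6 281.5]
1.1 [324.6 164.4] [215.5 282.2]
1.2 [324.6 160.7] [216.3 283.2]
1.3 [324.6 157.7] [217.  284.5]
1.4 [324.6 155.5] [217.6 285.9]
1.45 [324.6 154.6] [217.9 286.7]
```

View pics/w30.png

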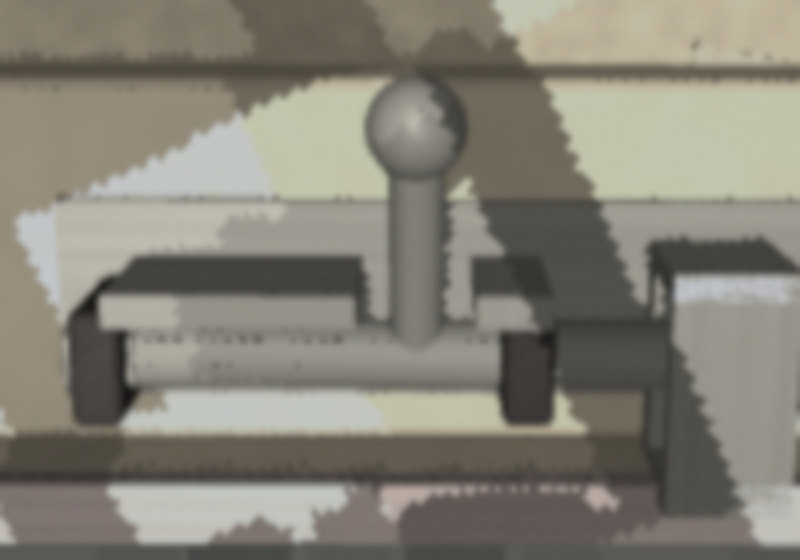

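```bash
python3 to.py $(python3 -c "
from h import *
print(*world((-98,14.5,120)))") 130.3
```

```text
t 38.15 pos [ 508.3 -179.9  240.1] rot [-179.9   -0.2  130.2] F [ 0.7 -0.9 -0.7] gap 34.1 slide [ 46.9  -1.  120.2] twist -0.001
```

```bash
python3 -m crank '{"slide":[[0.024,-0.001,0],[0.023,0,0.02],[0,0,0.03],[0,0,0.03],[0,0,0.03],[0,0,0.01],[0,0,0],[0,0,0]],"twist":[0,0,0,0,0,0,0,0]}' 1
python3 -m crank '{"slide":[[0,0,0.008],[0,0,0.008],[0,0,0.006],[0,0,0.006],[0,0,0.004],[0,0,0]],"twist":[0,0,0,0,0,0]}'
python3 to.py 478 -146 80
```

```text
time: 38.95
tool_pos: [478.7, -145.6, 122.8]
tcp_rot: [180.0, 0.0, 130.2]
ft_force: [0.5, 0.3, -0.3]
finger_gap: 0.1
time: 39.55
tool_pos: [477.7, -145.3, 88.9]
tcp_rot: [-180.0, -0.1, 130.2]
ft_force: [-0.8, -0.8, 0.6]
finger_gap: 0.0
t 39.55 pos [ 477.7 -145.3   88.9] rot [-1.800e+02 -1.000e-01  1.302e+02] F [-0.8 -0.8  0.6] gap 0.0 slide [-0.7 -0.3  8.9] twist -0.0
```

```bash
python3 -m crank '{"slide":[[0,0,0.004],[0,0,0.003],[0,0,0],[0,0,0]],"twist":[0,0,0,0]}'
python3 -m crank '{"slide":[[0,0,0.003],[0,0,0],[0,0,0]],"twist":[0,0,0]}'
```

```text
time: 39.95
tool_pos: [478.3, -145.5, 82.7]
tcp_rot: [-180.0, -0.0, 130.2]
ft_force: [-0.3, 0.0, -0.3]
finger_gap: -0.0
time: 40.25
tool_pos: [478.8, -145.7, 80.4]
tcp_rot: [180.0, 0.1, 130.2]
ft_force: [-0.8, 1.4, 3.4]
finger_gap: -0.3
```

```bash
python3 -m crank '{"slide":[[0,0,0.0015],[0,0,0],[0,0,0]],"twist":[0,0,0]}'
python3 - <<'E'
from h import *
d=snap("wrist");crop(d,"w31.png",0,0,640,480,1)
e=snap("scene");crop(e,"s8.png",140,240,300,340,5)
E
```

```text
time: 40.55
tool_pos: [478.9, -145.6, 79.7]
tcp_rot: [180.0, 0.1, 130.2]
ft_force: [-3.5, 2.4, 13.3]
finger_gap: -0.1
```

View pics/w31.png

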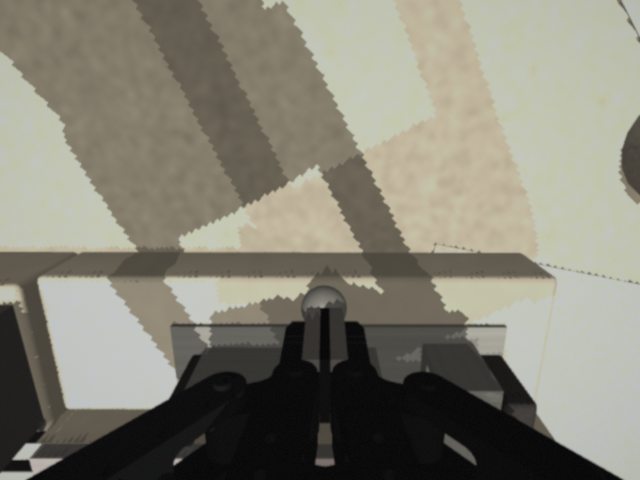

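View pics/s8.png

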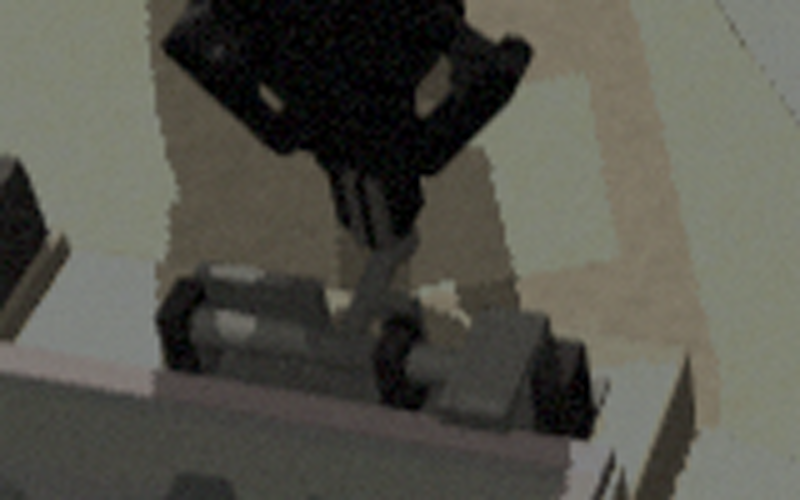

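```bash
python3 -m crank '{"slide":[[0,0,-0.02],[0,0,-0.03],[0,0,-0.035],[0,0,-0.035],[0,0,-0.03],[0,0,0],[0,0,0]],"twist":[0,0,0,0,0,0,0]}'
python3 - <<'E'
from h import *
d=snap("wrist");crop(d,"w32.png",0,0,640,480,1);print(own(d["s"]["tool_pos"]))
for ph in [1.1,1.2,1.3,1.4,1.45]:
    q=(-50-50*np.sin(ph),15,66+50*np.cos(ph));print(ph,proj(d,world(q)).round(1))
E
python3 to.py $(python3 -c "
from h import *
print(*world((-78,-155,200)))") 130.3
```

```text
time: 41.35
tool_pos: [478.7, -145.7, 228.8]
tcp_rot: [180.0, 0.1, 130.2]
ft_force: [-0.7, 0.1, -0.3]
finger_gap: 0.1
[-96.   15.1 228.8]
1.1 [325.  231.7]
1.2 [325.  227.2]
1.3 [325.  223.3]
1.4 [324.9 220.1]
1.45 [324.9 218.8]
t 41.4 pos [ 478.  -145.4  227.5] rot [-180.    -0.   130.2] F [-0.2 -0.2 -0.4] gap -0.1 slide [ -19.  -169.7   27.6] twist -0.002
```

View pics/w32.png

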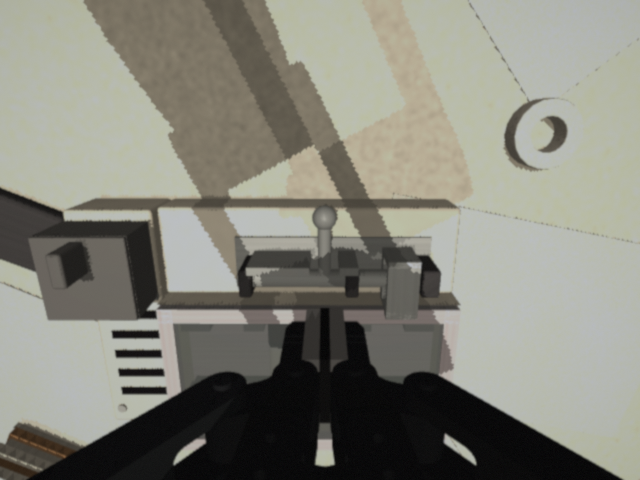

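```bash
python3 -m crank '{"slide":[[-0.004,-0.034,0],[-0.004,-0.034,0],[-0.004,-0.034,0],[-0.004,-0.034,0],[-0.003,-0.034,0],[0,0,0.02],[0,0,0],[0,0,0]],"twist":[0,0,0,0,0,0,0,0]}' 0.55
python3 - <<'E'
from h import *
d=snap("wrist");crop(d,"w33.png",0,0,640,480,1);print(own(d["s"]["tool_pos"]))
for q in [(-66,-155,121),(-90,-155,121),(-78,-160,121),(-78,-150,121)]: print(q,proj(d,world(q)).round(1))
E
```

```text
time: 42.2
tool_pos: [360.0, -268.8, 206.8]
tcp_rot: [-180.0, -0.2, 130.2]
ft_force: [1.5, 0.1, 0.4]
finger_gap: 38.2
[ -78.9 -155.1  206.8]
(-66, -155, 121) [325.7 276.8]
(-90, -155, 121) [325.7 237.1]
(-78, -160, 121) [317.  257.3]
(-78, -150, 121) [334.4 257.3]
```

View pics/w33.png

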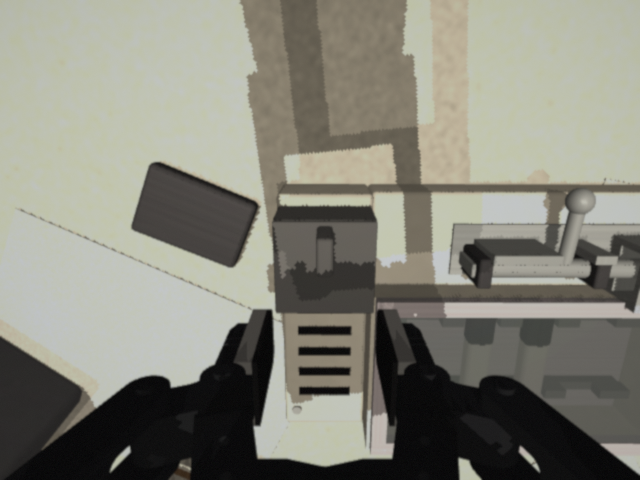

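```bash
python3 -m crank '{"slide":[[0,0,0.03],[0,0,0.03],[0,0,0.025],[0,0,0.017],[0,0,0],[0,0,0]],"twist":[0,0,0,0,0,0]}'
python3 - <<'E'
from h import *
d=snap("wrist");crop(d,"w34.png",0,0,640,480,1);print(own(d["s"]["tool_pos"]))
E
```

```text
time: 42.85
tool_pos: [361.3, -269.5, 107.0]
tcp_rot: [180.0, 0.0, 130.3]
ft_force: [-0.2, -1.1, 1.0]
finger_gap: 38.4
[ -77.6 -154.5  107. ]
```

View pics/w34.png

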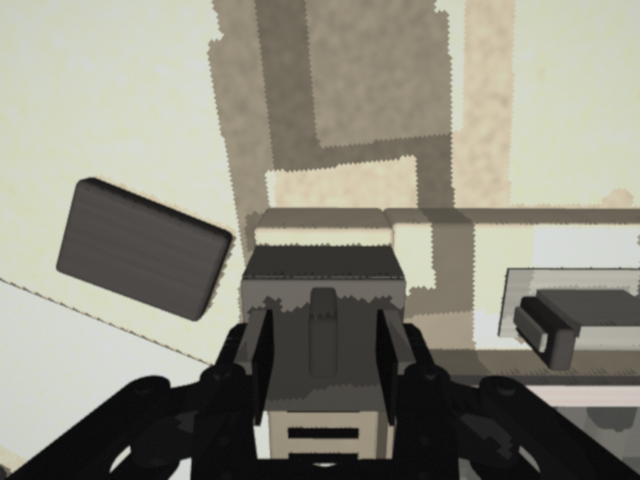

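```bash
python3 -m crank '{"slide":[[0,0,0.005],[0,0,0],[0,0,0]],"twist":[0,0,0]}'
python3 -m crank '{"slide":[[0,0,0],[0,0,0],[0,0,0],[0,0,0],[0,0,0],[0,0,0]],"twist":[0,0,0,0,0,0]}' 1 40
python3 -m crank '{"slide":[[-0.0095,0,-0.0068],[-0.0105,0,-0.0053],[-0.0111,0,-0.0037],[0,0,0]],"twist":[0,0,0,0]}'
python3 - <<'E'
from h import *
d=snap("wrist");crop(d,"w35.png",0,0,640,480,1);print(own(d["s"]["tool_pos"]))
E
```

```text
time: 43.2
tool_pos: [360.9, -269.9, 101.7]
tcp_rot: [180.0, 0.0, 130.2]
ft_force: [-0.0, 0.3, -0.2]
finger_gap: 38.8
time: 43.8
tool_pos: [360.7, -269.8, 101.5]
tcp_rot: [-180.0, 0.0, 130.2]
ft_force: [-2.4, 1.8, 5.1]
finger_gap: 9.4
time: 44.2
tool_pos: [380.3, -293.1, 115.7]
tcp_rot: [-180.0, -0.2, 130.2]
ft_force: [0.4, 0.6, -4.8]
finger_gap: 9.1
[ -47.3 -155.3  115.7]
```

View pics/w35.png

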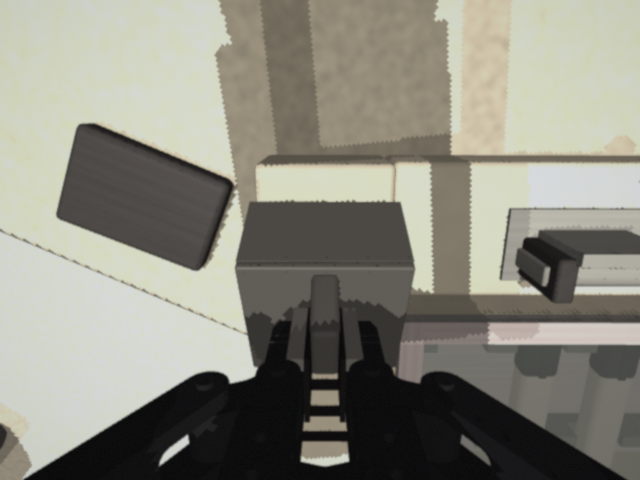

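Guard is lifting along the arc. I'll continue.

```bash
python3 -m crank '{"slide":[[-0.0115,0,-0.0019],[-0.0117,0,-0.0003],[-0.0116,0,0.0015],[0,0,0]],"twist":[0,0,0,0]}'
python3 -m crank '{"slide":[[-0.0113,0,0.0033],[-0.0106,0,0.0049],[0,0,0]],"twist":[0,0,0]}'
python3 - <<'E'
from h import *
d=snap("wrist");crop(d,"w36.png",0,0,640,480,1);print(own(d["s"]["tool_pos"]))
d=snap("scene");crop(d,"s9.png",20,160,260,360,3)
E
```

```text
time: 44.65
tool_pos: [402.7, -319.6, 116.9]
tcp_rot: [-180.0, -0.1, 130.2]
ft_force: [-1.8, 2.0, -4.1]
finger_gap: 9.3
time: 44.95
tool_pos: [417.4, -337.0, 109.6]
tcp_rot: [-180.0, 0.0, 130.2]
ft_force: [-2.7, 1.2, 0.4]
finger_gap: 9.1
[  10.2 -155.4  109.6]
```

View pics/w36.png

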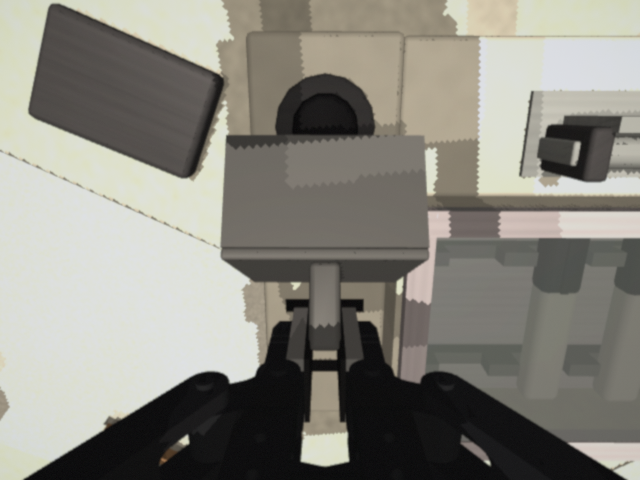

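View pics/s9.png

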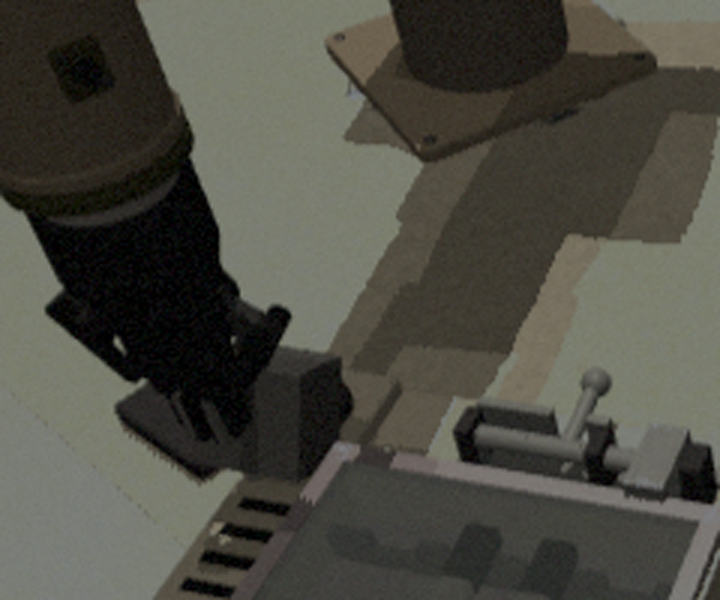

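```bash
python3 -m crank '{"slide":[[-0.0098,0,0.0064],[-0.0059,0,0.005],[0,0,0]],"twist":[0,0,0]}'
python3 -m crank '{"slide":[[0,0,0],[0,0,0],[0,0,0],[0,0,0],[0,0,-0.015],[0,0,-0.03],[0,0,-0.04],[0,0,0]],"twist":[0,0,0,0,0,0,0,0]}' 0.7
python3 - <<'E'
from h import *
d=snap("wrist");crop(d,"w37.png",0,0,640,480,1);print(own(d["s"]["tool_pos"]))
for a in [1.2,1.3,1.4,1.5,1.6,1.7]:
    f=lambda x,z:world((-28+x*np.cos(a)+z*np.sin(a),-155,51-x*np.sin(a)+z*np.cos(a)))
    print(a,"free bottom edge",proj(d,f(-64,0)).round(),"top front",proj(d,f(-64,42)).round(),"fin tip",proj(d,f(-50,70)).round())
E
```

```text
time: 45.35
tool_pos: [428.1, -349.7, 99.1]
tcp_rot: [-180.0, 0.1, 130.2]
ft_force: [-1.9, -1.1, 4.6]
finger_gap: 9.3
time: 46.15
tool_pos: [430.3, -351.5, 191.3]
tcp_rot: [179.9, 0.6, 130.2]
ft_force: [0.4, -0.1, 0.7]
finger_gap: 25.4
[  29.6 -154.9  191.3]
1.2 free bottom edge [325. 104.] top front [325. 188.] fin tip [325. 246.]
1.3 free bottom edge [325. 117.] top front [325. 202.] fin tip [325. 255.]
1.4 free bottom edge [325. 130.] top front [325. 214.] fin tip [325. 263.]
1.5 free bottom edge [325. 143.] top front [325. 225.] fin tip [325. 268.]
1.6 free bottom edge [325. 156.] top front [325. 235.] fin tip [325. 272.]
1.7 free bottom edge [325. 169.] top front [325. 243.] fin tip [325. 274.]
```

View pics/w37.png

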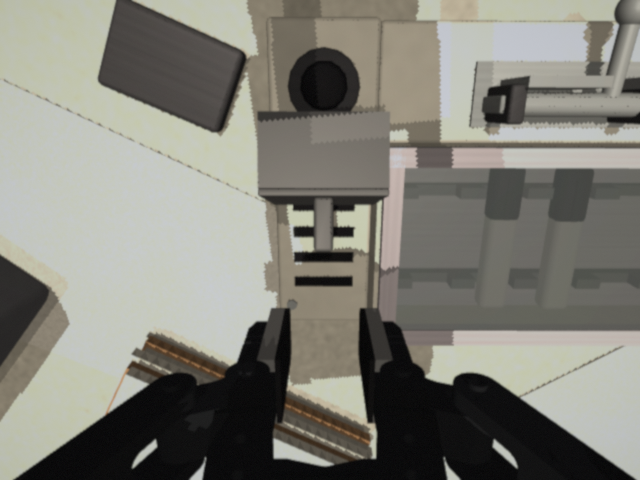

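```bash
python3 -m crank '{"slide":[[0.03,0,0],[0.03,0,0],[0.03,0,0],[0.03,0,0],[0,0,0],[0,0,0.03],[0,0,0.03],[0,0,0.02]],"twist":[0,0,0,0,0,0,0,0]}' 1
python3 -m crank '{"slide":[[0,0,0.007],[0,0,0],[0,0,0]],"twist":[0,0,0]}'
python3 - <<'E'
from h import *
d=snap("wrist");crop(d,"w38.png",0,0,640,480,1);print(own(d["s"]["tool_pos"]))
E
```

```text
time: 47.0
tool_pos: [349.5, -256.6, 101.3]
tcp_rot: [-180.0, -0.1, 130.2]
ft_force: [-0.5, 0.5, -0.6]
finger_gap: 0.2
time: 47.3
tool_pos: [350.6, -257.7, 97.2]
tcp_rot: [180.0, 0.1, 130.2]
ft_force: [0.4, 0.1, -0.4]
finger_gap: 0.4
[ -93.5 -155.    97.2]
```

View pics/w38.png

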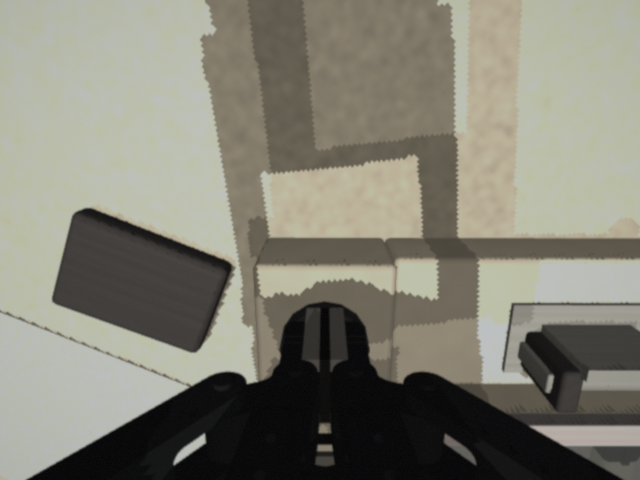

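```bash
python3 -m crank '{"slide":[[-0.012,0,0],[-0.012,0,0],[-0.006,0,0],[-0.006,0,0],[-0.006,0,0],[-0.006,0,0],[0,0,0]],"twist":[0,0,0,0,0,0,0]}'
python3 -m crank '{"slide":[[-0.004,0,0],[-0.004,0,0],[-0.003,0,0],[0,0,0]],"twist":[0,0,0,0]}'
python3 to.py 390 -304 97
```

```text
time: 48.05
tool_pos: [381.5, -294.3, 96.4]
tcp_rot: [180.0, 0.0, 130.2]
ft_force: [-0.3, 0.2, -0.2]
finger_gap: -0.5
time: 48.45
tool_pos: [388.4, -302.5, 96.2]
tcp_rot: [180.0, 0.0, 130.2]
ft_force: [-0.0, -0.3, 0.3]
finger_gap: 0.0
t 48.45 pos [ 388.4 -302.5   96.2] rot [180.    0.  130.2] F [-0.  -0.3  0.3] gap 0.0 slide [-2.2  0.3 -0.8] twist -0.0
```

```bash
python3 - <<'E'
from h import *
d=snap("wrist");crop(d,"w39.png",0,0,640,480,1);print(own(d["s"]["tool_pos"]))
d=snap("scene");crop(d,"s10.png",20,160,260,360,3)
E
```

```text
[ -34.9 -155.2   96.2]
```

View pics/w39.png

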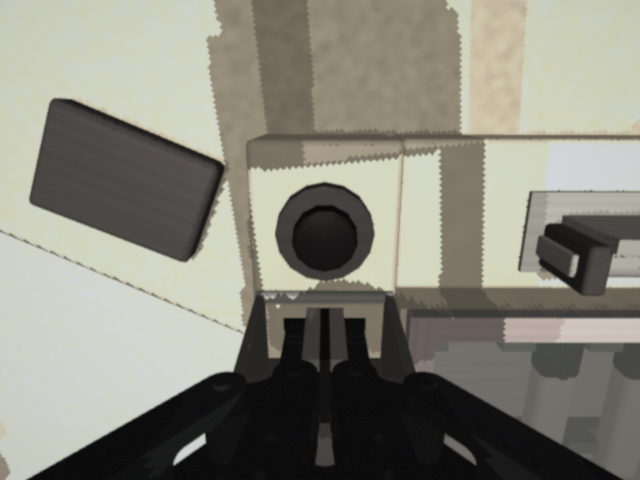

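View pics/s10.png

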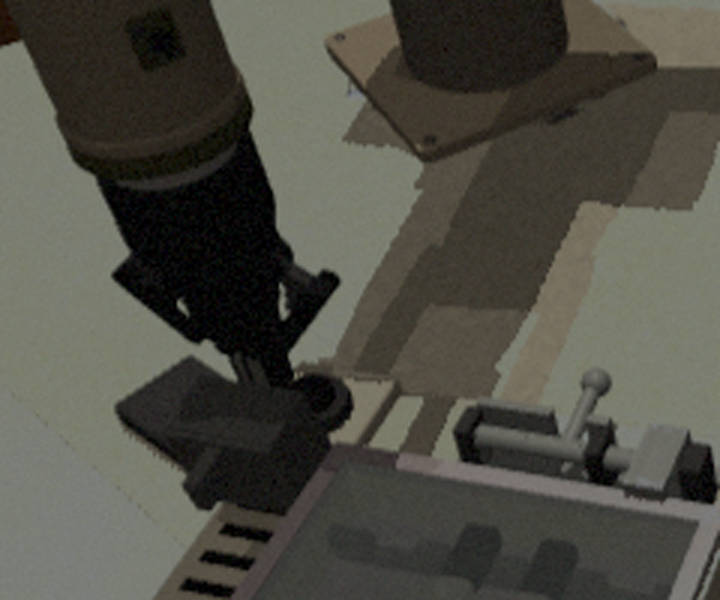

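```bash
python3 -m crank '{"slide":[[0.008,0,0],[0.009,0,0],[0.009,0,0],[0,0,0],[0,0,0]],"twist":[0,0,0,0,0]}'
python3 - <<'E'
from h import *
d=snap("wrist");crop(d,"w40.png",0,0,640,480,1);print(own(d["s"]["tool_pos"]),proj(d,world((-60,-155,72))))
e=snap("scene");crop(e,"s11.png",20,160,260,360,3);print(proj(e,world((-60,-155,72))))
E
```

```text
time: 49.05
tool_pos: [371.3, -282.2, 96.4]
tcp_rot: [180.0, 0.0, 130.2]
ft_force: [0.1, 0.3, -0.1]
finger_gap: -0.1
[ -61.4 -155.1   96.4] [326.20148024 304.15064166]
[121.58342632 288.56747507]
```

View pics/w40.png

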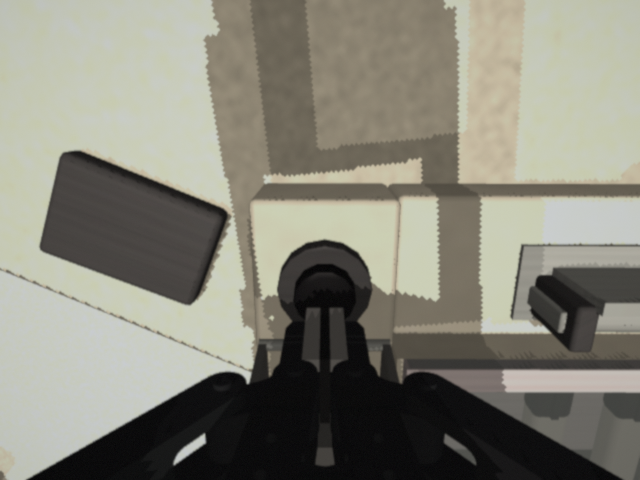

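View pics/s11.png

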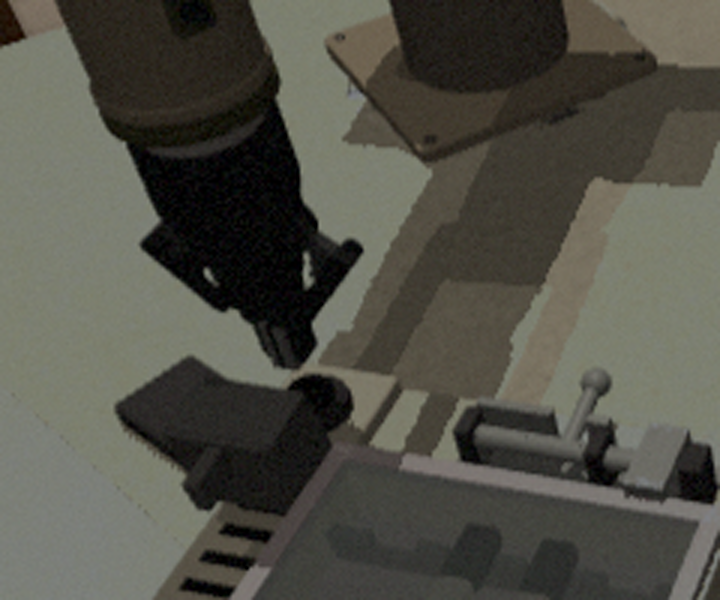

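```bash
python3 - <<'E'
from h import *
d=snap("wrist");s=d["s"]
print(own(cast(d,326,291,72)))
# w39 pose
T=np.eye(4);T[:3,:3]=rpy([180,0,130.2]);T[:3,3]=[388.4,-302.5,96.2]
M=np.linalg.inv(T@np.array(d["hand_eye"]));g=dict(d);g["R"]=M[:3,:3];g["t"]=M[:3,3]
print(own(cast(g,325,238,72)),own(cast(g,325,232,60)))
E
```

```text
[ -65.7 -155.1   72. ]
[ -63.4 -155.6   72. ] [ -62.6 -155.6   60. ]
```

```bash
python3 -m crank '{"slide":[[0.001,0,0.012],[0,0,0.008],[0,0,0],[0,0,0]],"twist":[0,0,0,0]}'
python3 -m crank '{"slide":[[0,0,0.003],[0,0,0.003],[0,0,0],[0,0,0]],"twist":[0,0,0,0]}'
python3 -m crank '{"slide":[[0,0,0.002],[0,0,0.001],[0,0,0],[0,0,0]],"twist":[0,0,0,0]}'
```

```text
time: 49.6
tool_pos: [370.3, -281.2, 75.4]
tcp_rot: [-180.0, -0.1, 130.2]
ft_force: [-0.3, -0.2, 0.2]
finger_gap: 0.1
time: 50.0
tool_pos: [371.0, -281.8, 70.6]
tcp_rot: [180.0, 0.0, 130.2]
ft_force: [0.3, 0.6, 1.2]
finger_gap: -0.1
time: 50.4
tool_pos: [371.0, -281.8, 67.5]
tcp_rot: [180.0, 0.0, 130.2]
ft_force: [0.6, -0.4, 3.9]
finger_gap: 0.1
```

```bash
python3 -m crank '{"slide":[[0,0,0.001],[0,0,0.001],[0,0,0],[0,0,0]],"twist":[0,0,0,0]}'
python3 -m crank '{"slide":[[0,0,0.001],[0,0,0],[0,0,0]],"twist":[0,0,0]}'
```

```text
time: 50.8
tool_pos: [371.0, -281.9, 66.0]
tcp_rot: [180.0, 0.0, 130.2]
ft_force: [-0.0, 0.7, 10.6]
finger_gap: 0.3
time: 51.1
tool_pos: [371.1, -281.9, 65.8]
tcp_rot: [-180.0, 0.0, 130.2]
ft_force: [-5.1, 4.8, 20.0]
finger_gap: 0.0
```

```bash
python3 -m crank '{"slide":[[0,0,-0.005],[0,0,-0.015],[0,0,-0.03],[0,0,-0.04],[0,0,-0.04],[0,0,-0.03],[0,0,0],[0,0,0]],"twist":[0,0,0,0,0,0,0,0]}'
python3 - <<'E'
from h import *
d=snap("wrist");crop(d,"w41.png",0,0,640,480,1)
for a in [1.4,1.5,1.6,1.7,1.75]:
    f=lambda x,z:world((-28+x*np.cos(a)+z*np.sin(a),-155,51-x*np.sin(a)+z*np.cos(a)))
    print(a,proj(d,f(-64,0)).round(),proj(d,f(-64,42)).round())
d=snap("scene");crop(d,"s12.png",20,160,320,400,2.6)
d=snap("top");crop(d,"t3.png",0,0,640,480,1)
E
```

```text
time: 51.9
tool_pos: [370.7, -281.5, 224.1]
tcp_rot: [180.0, 0.0, 130.2]
ft_force: [-1.4, -0.3, 0.3]
finger_gap: 0.4
1.4 [326. 278.] [326. 340.]
1.5 [326. 287.] [326. 347.]
1.6 [326. 296.] [326. 352.]
1.7 [326. 305.] [326. 356.]
1.75 [326. 309.] [326. 357.]
```

View pics/w41.png

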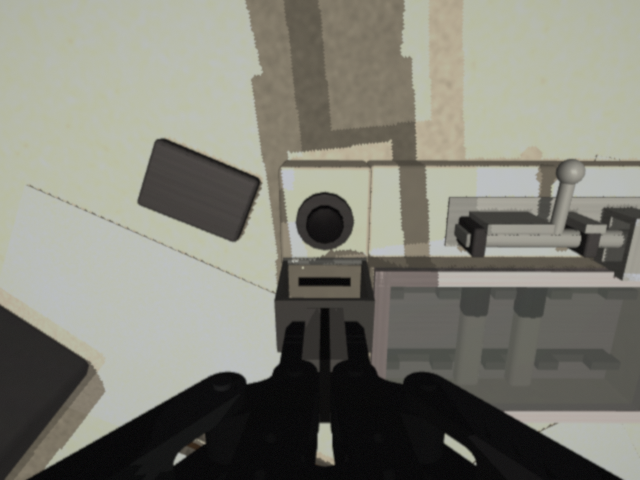

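View pics/s12.png

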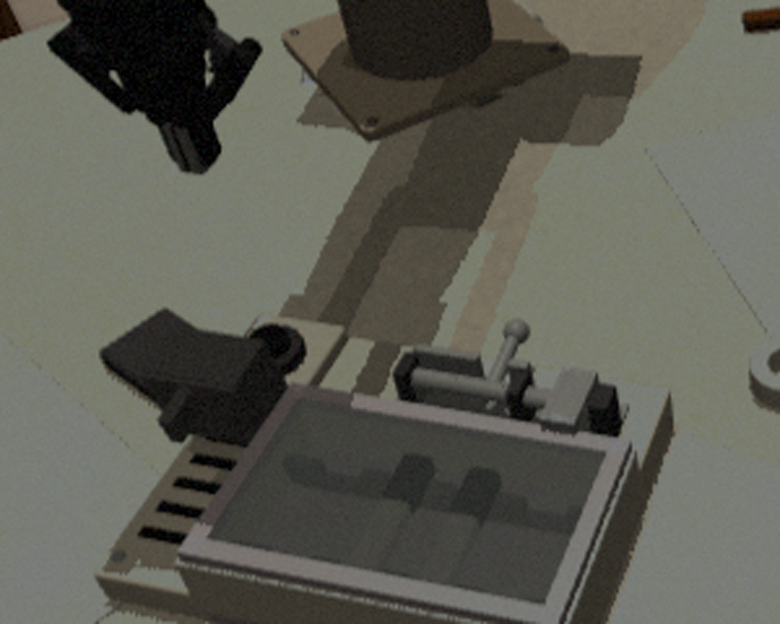

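View pics/t3.png

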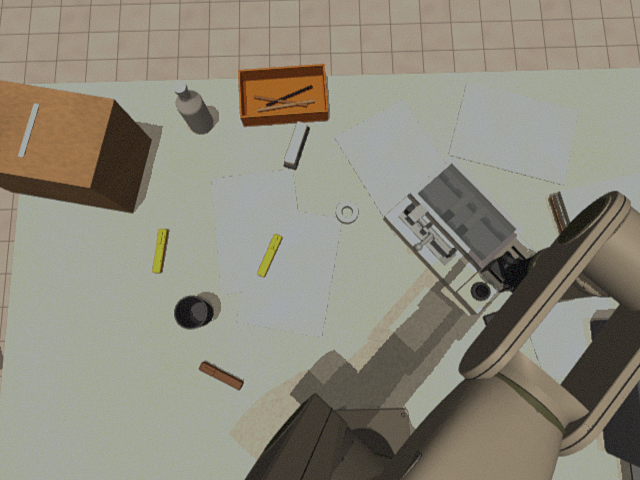

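```bash
python3 -m crank '{"slide":[[0,0,-0.02],[0,0,0],[0,0,0],[0,0,0]],"twist":[0,0,0,0]}'; python3 -c "
from bench import hand_in
print(hand_in())"
```

```text
time: 52.45
tool_pos: [370.3, -281.2, 242.8]
tcp_rot: [-180.0, -0.1, 130.2]
ft_force: [-0.0, -0.1, 0.3]
finger_gap: 0.2
the job is handed in; nothing more can be done
None
```

I completed every step and handed the job in at about 52 s. `hand_in` reports no verdict, so success rests on my own last checks.

**What I did:** I found two markers, the white ones with black caps, and laid one in cradle2 and the other in cradle1. Then I shut the lid, slid the bolt across until it met its stop, and turned the handle down into the notch. I flipped the guard up past vertical and pressed start until it bottomed out, with the tool 6 mm below the button's stated top and 20 N on it.

**Last checks:**
- **Markers and lid:** both markers lie straight in their slots under the shut lid.
- **Bolt handle:** it measures about 1.45 rad down. My first look put it at only about 1.15 rad, so I pressed on the knob and met a firm stop (13 N).
- **Guard:** it stays up by itself at about 1.7 rad.
- **Button:** it looks raised again in the pictures, though I didn't measure its height.
- **Other things:** the tape roll, stapler, cup and the yellow and brown look-alikes all looked unmoved in the last top view, and the robot was clear of everything.

**Disagreements:**
- **Button position:** the camera put it 3 to 6 mm nearer the front than stated, so I pressed about 2 mm forward of the stated spot.
- **Bolt at the start:** its knob stood about 6 mm further across than the description says for fully drawn back.

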